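# Release a reagent bottle from the ratchet clamp of a bench shaker

## Task

The mixing run is over: take the blue-capped bottle out of the shaker's ratchet clamp and stand it upright on the floor of the white tray, beside the two bottles already there. First throw the red-knobbed pawl lever right over to the left so that the pawl stays off the ratchet wheel, then wind the black T-handle back (anticlockwise) until the jaw is fully open, and only then lift the bottle out. Never force the wheel against its pawl or tip the bottle over; leave the pawl thrown back, the jaw open and the other things where they are.

Things in the scene. Friction and masses are not known exactly. Their poses are not given: they have to be found in the camera images.
- shaker: Fixed bench shaker, grey and white, 170 deep x 280 wide x 127 mm high. Origin: centre of its underside; x away from its front (front faces the robot), y to its left. Left half: white console whose top face slopes 32 degrees, low towards the robot; wheel, T-handle and pawl stand square to it, along (-0.530, 0, 0.848) in this frame. Right half: flat platform 47 mm high with the clamp.
- pawl (a joint): Angle of the pawl, rad. 0: dropped into the teeth, the wheel cannot turn back. Grows as the lever swings left (anticlockwise looking down on the slope) to a stop at 1.92. Its own weight (60 g) drops it back into the teeth from below 0.95 and lays it against the stop from above 1.2, where it stays; between, it may hang. Under 0.5 N at the knob moves it.
- pawl_knob (a point): Middle of the upright red knob (15 mm diameter) at the end of the pawl's flat steel lever: grip or push it here, 36 mm above the slope; the knob reaches from 21 to 50 mm above the slope, the lever's top is at 14 mm. 46 mm from the pivot axis; at pawl 0 it lies up the slope from the pivot and 25 degrees to the right, at the stop straight left of it. z: out of the slope.
- pawl_pivot (a point): Point on the pawl's pivot axis 36 mm above the slope (as high as the knob's middle); fixed to the shaker. The steel pivot itself ends 18 mm above the slope. z is that of the shaker, not the axis.
- wheel (a joint): Angle of the ratchet wheel with its T-handle, rad: 0 at the start, grows anticlockwise looking down on the slope, which winds the jaw open; stop at 1.25. Negative: tightening. With the pawl in the teeth it is blocked after about 0.04. Needs about 0.1 N m, stays where it is left.
- handle (a point): Middle of the black T-handle bar on the wheel's axis, 50 mm above the slope; bar 74 long x 18 wide x 28 mm high. x: along the bar; y: across it (close the fingers along y); z: out of the slope, along the wheel's axis. Turns with the wheel. The steel wheel below is 96 mm in diameter, with 18 saw teeth; its hub rises to 25 mm above the slope.
- jaw (a joint): Opening of the sliding left jaw, m: 0 closed on the bottle, 0.0225 fully open; geared to the wheel, 18 mm per rad. Fixed right jaw and sliding left jaw are Vs that hold the bottle from left and right, up to 82 mm above the worktop; in front of and behind the bottle there is only an 8 mm guide rod each, 48 mm from its axis and 60 mm above the worktop.
- bottle_centre (a point): Centre (half-way up) of the blue-capped white reagent bottle, 52 mm in diameter, 110 mm high, about 0.12 to 0.22 kg; straight body up to about 65 mm, then shoulder and cap; it can be gripped firmly 55 to 80 mm above its foot (lower, its cap may meet a gripper's palm). z: up along the bottle. At the start it stands on the shaker's platform, its foot 47 mm above the worktop.
- tray: Fixed white open tray, 220 x 116 mm outside, rim 22 mm high, walls and floor 4 mm. Origin: centre of its underside; x along its long side, away from the robot; y left. Its near part (x from -106 to +45 mm) is free for the bottle; tan bottle and vial stand at its far end, about x = +77 mm.
- tan_centre (a point): Centre of the tan bottle with white cap in the tray, 42 mm in diameter, 88 mm high; z up. Leave it standing.
- vial_centre (a point): Centre of the white vial with teal cap in the tray, 37 mm in diameter, 66 mm high; z up. Leave it standing.
- timer: White bench timer, 64 x 66 x 19 mm, lying behind the shaker; a bystander. Origin: centre of its underside.

How it is judged:
On the way, in this order (a step that is already met when the one before it is completed fails the run):
1. the pawl is thrown right back off the ratchet wheel while the jaw is still closed and the bottle in place (value of joint pawl above 1.4 rad and value of joint jaw below 0.003 m and distance of bottle_centre from where it was at the start of the episode below 0.01 m), for 0.2 s.
2. the wheel is wound back until the jaw is fully open, the pawl still thrown back and the bottle still standing on the shaker (value of joint jaw above 0.019 m and value of joint pawl above 1.4 rad and distance of bottle_centre from where it was at the start of the episode below 0.03 m), for 0.2 s.
At the end, for the whole second after the job is handed in: the bottle stands upright (0.08 rad) and at rest on the tray floor, its axis -85 to +45 mm along the tray and within 32 mm of its middle line; pawl thrown back (over 1.4 rad), jaw open (over 18 mm); tan bottle and vial still standing within 15 mm of their places (value of joint pawl above 1.4 rad and value of joint jaw above 0.018 m and x of bottle_centre in the frame of tray between -0.085 and 0.045 m and y of bottle_centre in the frame of tray between -0.032 and 0.032 m and z of bottle_centre in the frame of tray below 0.064 m and angle between bottle_centre's own z axis and vertical below 0.08 rad and linear speed of blue_bottle below 0.02 m/s and angle between each of tan_centre, vial_centre's own z axis and vertical below 0.1 rad and distance of each of tan_centre, vial_centre from where it was at the start of the episode below 0.015 m); the robot touches nothing.
It fails at once if the wheel is forced against its pawl (more than 40 N between them) (contact force between pawl and wheel above 40 N).
It fails at once if the bottle is dragged up out of the clamp before the jaw is open (z of bottle_centre in the frame of shaker above 0.117 m and value of joint jaw below 0.015 m).
It fails at once if the bottle is tipped over (angle between bottle_centre's own z axis and vertical above 0.5 rad).
It fails at once if the bench timer behind the shaker is pushed about (moved more than 20 mm) (distance of timer from where it was at the start of the episode above 0.02 m).
It also fails if it takes over 67 s, if anything falls off the work surface, if the arm or the gripper's body presses on something with over 40 N, if the wrist force passes 120 N, or if a joint passes its speed limit or range.

## Robot

A 7-joint arm with a two-finger parallel gripper is mounted at the origin on a cart in front of the work surface, level with it; the furniture and walls round the work are solid. World frame = base frame: x ahead of the robot, y to its left, z up, the work surface at z = 0. Lengths are in m, angles in rad, forces in N, time in s.
With the tool pointing down it reaches from about 0.425 to 0.8 m from the base axis. Payload 8.3 kg.
Tool frame: the origin (TCP) lies between the finger pads; the fingertips stand 17 mm ahead of it and the grasp point (between the pads) lies 2 mm behind it (manip.finger_overhang is the distance from the TCP to the fingertips, in m); x points along the fingers, z is the direction in which the jaws open and shut, and the axes are right-handed (so a half turn about x gives the same grasp; the last joint's range is limited). The gripper opens to 85 mm and grips with 20 to 120 N. Pads are 22 mm wide; open, the fingers measure 114 mm over their backs; the gripper's body (76 mm by 85 mm) begins 54 mm behind the grasp point. The pads swing forward as they close: fully open they stand 13 mm farther back than shut.
Start: joints at [-1.221, 0.383, 0.016, 1.37, -0.006, 1.388, -0.046], TCP at [0.251, 0.573, 0.248] pointing down, gripper open.
Joint ranges: [-2.95, 2.95], [-0.25, 2.06], [-1.52, 1.56], [0.18, 2.33], [-1.44, 4.58], [0.02, 2.06], [-3.01, 3.01]. Speed limits (rad/s): [2.39, 2.39, 3.01, 3.01, 3.14, 3.14, 3.14].

## Interface

Orientations are given as a 3x3 rotation matrix whose columns are the frame's x, y, z axes.
In Python, from rig import manip, imaging gives the robot as it stands.
- The arm moves only by the tool carry_out, never from a script. Its argument "commands" is a list of rows, each an object of numbers: "tx", "ty", "tz": the shift along the tool's x, y, z in mm; "wx", "wy", "wz": the turn, a rotation vector about the tool's x, y, z in rad; "jaw": the finger opening in mm, from 0 to 85.4. A call has exactly 10 rows; each row is the pose to reach, as a shift and turn from the pose commanded when the call began, along the tool's axes at that moment; what a row does not reach only later rows make up. A row lasts 1/8 s, in which the tool goes at most 62.5 mm and 10.7 degrees, less where a joint would pass 70% of its speed; a pose out of reach is approached as far as the arm can. A call with a gripper value outside its range is refused whole. The fingers move at their own pace and stop on an object; "squeeze" is the grip in N (left out, the last holds). Time passes only in rows, so rows that repeat a pose let the fingers close, or fill a call up. It gives the time, the measured TCP pose, the force and the opening at its end, in the units of the state.
- manip.get_state(): the state, without advancing time (a new reading comes with each control period).
- imaging.capture(name): name is "scene" or "top"; returns the picture (400x640x3 uint8, red, green, blue); there is no depth.
- imaging.camera_model(name): a dict with "intrinsics" (3x3 intrinsics, pixels), "cam_to_world" (4x4, takes a point from camera to world coordinates). Camera axes: x right, y up, looking along -z (the intrinsics and any distortion apply to the point x, -y, -z); pixel columns grow to the right and rows downward; lengths in m; the calibration is good to about 2 mm. A picture is of the moment at which its call begins. camera_model takes no time and is no camera call.
- manip.hand_in(): hands the job in, once; it reports no verdict.
The state is a dict: "time_s": time; "q": joint angles; "dq": joint speeds; "joint_torque": joint torques, N m; "position": TCP position; "eef_rot": TCP orientation; "contact_force": force on the tool from outside, world axes, zero at the start; "moment": the same for the moment, N m; "finger_gap": finger opening in m.
Only numpy, scipy, OpenCV 4.12 (cv2) and the standard library are available. Lean on these libraries where they do the work, as an engineer would, in place of code of your own. Each camera call takes 0.05 s, during which the arm holds its last target.

## Working session

There is one attempt and no reset: what is moved stays moved. The work goes in short steps, Python scripts to look and compute and a tool call to move; the robot and the scene stay as the last step left them, time stands still between calls to the robot, and variables do not carry over. Pictures are saved under pics/ and viewed, and the job is handed in when it is done.

Besides the shell and the picture viewer there is one more tool, called by a JSON object that holds its "name" and its "arguments", one argument or row to a line. carry_out: Moves the arm, as the interface text tells. Its arguments: {"type":"object","properties":{"commands":{"type":"array"},"squeeze":{"type":"number"}},"required":["commands"]}

```bash
ls; mkdir -p pics
python3 - <<'E'
from rig import manip, imaging
import cv2, numpy as np
s=manip.get_state()
for k,v in s.items(): print(k,np.round(v,4).tolist())
print(manip.finger_overhang)
for n in("scene","top"):
    im=imaging.capture(n); cv2.imwrite(f"pics/{n}0.png",im[:,:,::-1])
    m=imaging.camera_model(n); print({k:np.round(v,4).tolist() for k,v in m.items()})
E
```

```text
pics
time_s 0.0
q [-1.2209, 0.3842, 0.0164, 1.3712, -0.0063, 1.3882, -0.0465]
dq [-0.0002, -0.0001, -0.0008, -0.0007, -0.0008, -0.0005, -0.0]
joint_torque [-0.0001, -62.76, 0.8441, -37.1826, 0.0165, 0.014, 0.0]
position [0.2505, 0.5721, 0.2473]
eef_rot [[-0.0007, -0.916, 0.4011], [-0.0018, 0.4011, 0.916], [-1.0, -0.0001, -0.0019]]
contact_force [0.2059, 0.2937, 0.1902]
moment [-0.0341, -0.0243, -0.0742]
finger_gap 0.0852
0.017
{'intrinsics': [[478.9336, 0.0, 319.9235], [0.0, 478.9336, 200.6204], [0.0, 0.0, 1.0]], 'cam_to_world': [[0.7749, 0.493, -0.3956, 0.0456], [-0.6321, 0.595, -0.4965, -0.495], [-0.0094, 0.6348, 0.7726, 1.1033], [0.0, 0.0, 0.0, 1.0]]}
{'intrinsics': [[487.71, 0.0, 325.5879], [0.0, 487.71, 202.5771], [0.0, 0.0, 1.0]], 'cam_to_world': [[-0.0234, 0.9927, -0.1184, 0.4339], [-0.9997, -0.0245, -0.0077, 0.1531], [-0.0106, 0.1182, 0.9929, 1.4243], [0.0, 0.0, 0.0, 1.0]]}
```

View pics/scene0.png

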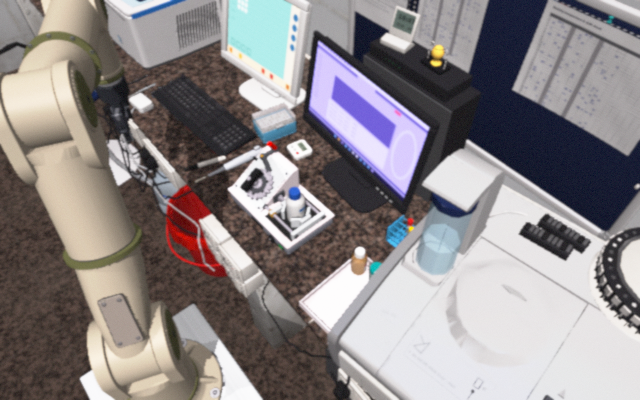

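View pics/top0.png

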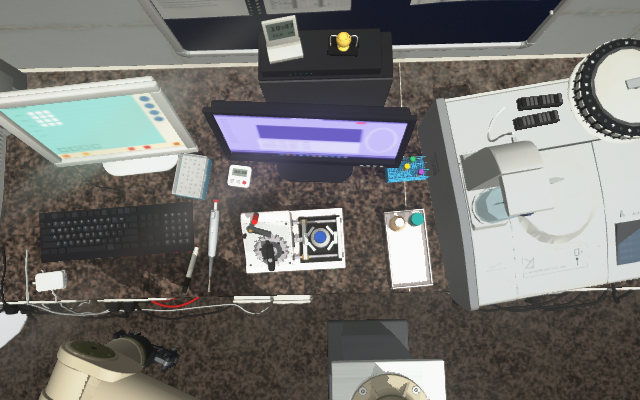

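The top view shows the shaker around (293,240), with the bottle's blue cap at (320,237), the red knob at (252,220) and the tray at (408,247). The timer is at (239,176). I'll zoom in on these.

Run:
```python
import cv2
a=cv2.imread("pics/top0.png")[190:300,220:450]; cv2.imwrite("pics/topz.png",cv2.resize(a,None,fx=3.45,fy=3.45,interpolation=cv2.INTER_CUBIC))
a=cv2.imread("pics/scene0.png")[130:340,200:400]; cv2.imwrite("pics/scenez.png",cv2.resize(a,None,fx=2.85,fy=2.85,interpolation=cv2.INTER_CUBIC))
a=cv2.imread("pics/scene0.png")[145:250,220:340]; cv2.imwrite("pics/scenez2.png",cv2.resize(a,None,fx=5.5,fy=5.5,interpolation=cv2.INTER_CUBIC))
```

```text
(no output)
```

View pics/topz.png

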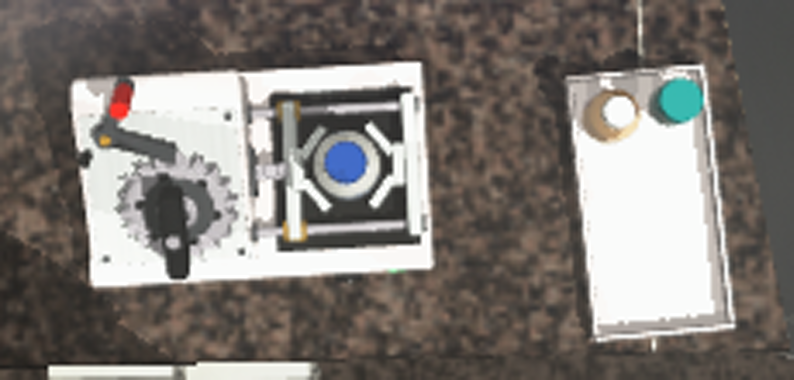

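View pics/scenez2.png

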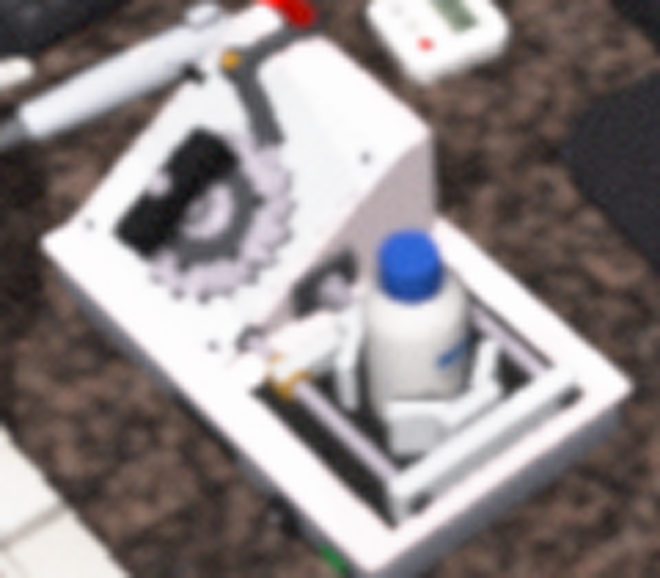

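The zoom shows the red knob up-right of the orange pivot, the T-handle bar pointing roughly towards the robot, and the bottle between the V jaws. Next I'll measure by blobs and rays.

```bash
cat > h.py <<'E'
import numpy as np, cv2
from rig import manip, imaging
M={n:imaging.camera_model(n) for n in("scene","top")}
def ray(n,px):
    m=M[n];K=np.array(m["intrinsics"]);T=np.array(m["cam_to_world"])
    d=np.linalg.solve(K,[px[0],px[1],1.]); d=T[:3,:3]@np.array([d[0],-d[1],-d[2]])
    return T[:3,3],d/np.linalg.norm(d)
def plane(n,px,z):
    o,d=ray(n,px); return o+d*(z-o[2])/d[2]
def tri(a,b):
    o1,d1=ray("scene",a);o2,d2=ray("top",b)
    s,_,_,_=np.linalg.lstsq(np.stack([d1,-d2],1),o2-o1,rcond=None)
    p,q=o1+s[0]*d1,o2+s[1]*d2
    return (p+q)/2,np.linalg.norm(p-q)
def proj(n,P):
    m=M[n];K=np.array(m["intrinsics"]);T=np.array(m["cam_to_world"])
    c=T[:3,:3].T@(np.asarray(P)-T[:3,3]); u=K@np.array([c[0],-c[1],-c[2]]); return u[:2]/u[2]
def blobs(im,lo,hi,roi,minA=8):
    h=cv2.cvtColor(im,cv2.COLOR_RGB2HSV); m=cv2.inRange(h,np.array(lo),np.array(hi))
    x0,y0,x1,y1=roi; k=np.zeros_like(m);k[y0:y1,x0:x1]=m[y0:y1,x0:x1]
    n,l,st,c=cv2.connectedComponentsWithStats(k)
    return [(st[i,4],st[i,:4].tolist(),np.round(c[i],2).tolist()) for i in range(1,n) if st[i,4]>=minA]
E
python3 - <<'E'
from h import *
ims={n:cv2.imread(f"pics/{n}0.png")[:,:,::-1].copy() for n in M}
R={"scene":(225,135,340,260),"top":(235,195,355,280)}
for n in M:
    print(n,"blue",blobs(ims[n],(105,120,80),(125,255,255),R[n]))
    print(n,"red",blobs(ims[n],(0,150,100),(6,255,255),R[n],3),blobs(ims[n],(174,150,100),(180,255,255),R[n],3))
    print(n,"orange",blobs(ims[n],(12,110,90),(28,255,255),R[n],2))
    print(n,"black",blobs(ims[n],(0,0,0),(180,255,45),R[n],20))
for n,r in(("top",(380,205,432,295)),("scene",(340,240,385,290))):
    print(n,"teal",blobs(ims[n],(80,120,80),(95,255,255),r)); print(n,"tan",blobs(ims[n],(8,60,90),(22,255,255),r))
E
```

```text
scene blue [(np.int32(8), [333, 135, 4, 3], [334.5, 135.88]), (np.int32(112), [289, 187, 11, 13], [294.07, 192.88])]
scene red [(np.int32(46), [266, 142, 11, 8], [272.13, 145.22])] [(np.int32(4), [267, 141, 4, 3], [268.5, 141.75])]
scene orange [(np.int32(5), [261, 155, 2, 3], [261.4, 155.8]), (np.int32(9), [269, 215, 4, 3], [270.89, 215.78])]
scene black [(np.int32(155), [225, 135, 31, 20], [241.11, 143.01]), (np.int32(110), [321, 135, 19, 18], [331.34, 142.08]), (np.int32(144), [243, 170, 19, 21], [251.99, 179.73])]
top blue [(np.int32(108), [314, 231, 12, 12], [319.82, 236.57])]
top red [(np.int32(44), [252, 214, 6, 10], [254.64, 219.05])] []
top orange [(np.int32(6), [306, 219, 1, 6], [306.0, 221.5]), (np.int32(7), [249, 229, 3, 3], [250.0, 230.29]), (np.int32(7), [302, 254, 2, 6], [302.14, 256.86]), (np.int32(7), [307, 254, 2, 6], [307.86, 256.86])]
top black []
top teal [(np.int32(124), [411, 213, 13, 12], [416.96, 218.59])]
top tan [(np.int32(9), [392, 205, 6, 2], [394.11, 205.33]), (np.int32(15), [425, 209, 4, 6], [426.67, 211.13]), (np.int32(107), [389, 216, 16, 15], [395.37, 223.65]), (np.int32(17), [380, 263, 6, 6], [381.71, 265.76]), (np.int32(15), [383, 285, 6, 3], [385.47, 286.07]), (np.int32(9), [423, 287, 5, 2], [425.22, 287.44])]
scene teal [(np.int32(83), [370, 262, 11, 12], [374.19, 266.57])]
scene tan [(np.int32(87), [340, 240, 16, 13], [347.93, 246.51]), (np.int32(13), [354, 240, 8, 6], [358.23, 241.54]), (np.int32(28), [366, 240, 8, 5], [369.32, 241.93]), (np.int32(34), [377, 240, 8, 8], [381.03, 242.88]), (np.int32(30), [369, 248, 14, 9], [376.8, 250.77]), (np.int32(239), [351, 252, 17, 23], [358.2, 263.91]), (np.int32(25), [372, 253, 7, 8], [375.0, 257.2])]
```

View pics/scenez.png

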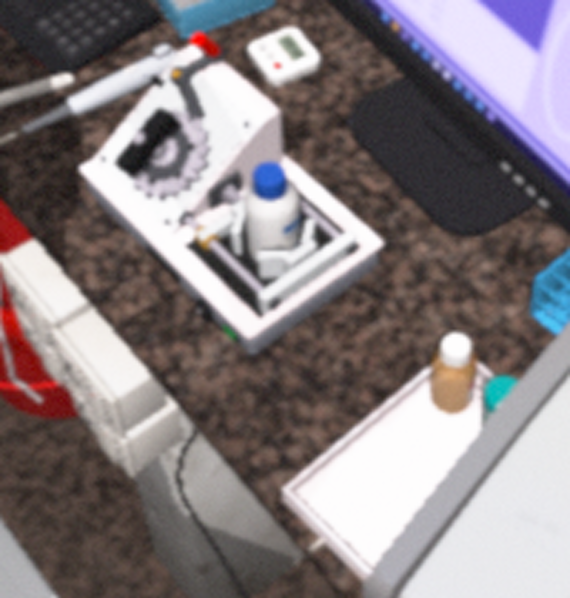

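Run:
```python
from h import *
r=lambda t:(np.round(t[0]*1000,1),round(t[1]*1000,1))
print("cap",r(tri((294.07,192.88),(319.82,236.57))))
print("knob",r(tri((271.9,145.0),(254.64,219.05))))
print("pivot",r(tri((261.4,155.8),(250.0,230.29))))
print("teal",r(tri((374.19,266.57),(416.96,218.59))))
print("cap@155",plane("top",(319.82,236.57),.157)*1000)
tp=lambda x,y:(220+x/3.45,190+y/3.45)
sp=lambda x,y:(220+x/5.5,145+y/5.5)
tp=lambda x,y:(220+(x+.5)/3.45-.5,190+(y+.5)/3.45-.5)
sp=lambda x,y:(220+(x+.5)/5.5-.5,145+(y+.5)/5.5-.5)
# handle ends: top view, scene view
print("h far",r(tri(sp(205,145),tp(172,185))),"near",r(tri(sp(140,225),tp(178,265))))
for nm,p,z in(("BR top",(421,62),.047),("FR",(433,268),.047)): print(nm,plane("top",tp(*p),z)*1000)
for nm,p,z in(("BL",(72,80),.127),("FL",(92,287),.021),("backmid",(240,74),.127)): print(nm,plane("top",tp(*p),z)*1000)
for nm,p,z in(("BR",(632,388),.047),("FR",(372,570),.047),("FL",(45,240),.021)): print("sc",nm,plane("scene",sp(*p),z)*1000)
for nm,p in(("tBL",(567,76)),("tBR",(703,65)),("tFR",(734,326)),("tFL",(594,340))): print(nm,plane("top",tp(*p),.022)*1000)
print("timer",plane("top",(239,176),.019)*1000)
for p in((425,100),(440,180),(468,308)):print("mach",plane("top",p,0)*1000)
```

```text
cap (array([497.1, 179.9, 151.8]), np.float64(0.8))
knob (array([546.2, 346.5, 170.3]), np.float64(2.4))
pivot (array([519.5, 365.6, 130.1]), np.float64(1.2))
teal (array([542.4, -87. ,  77. ]), np.float64(3.3))
cap@155 [496.55096171 180.02731823 157.        ]
h far (array([478.3, 316.2, 136.8]), np.float64(11.0)) near (array([424. , 310.6, 119.3]), np.float64(4.0))
BR top [582.60280863 118.50466088  47.        ]
FR [414.3433976  113.36755856  47.        ]
BL [566.57195946 391.5587581  127.        ]
FL [404.963149   394.94747101  21.        ]
backmid [568.05504041 261.05209295 127.        ]
sc BR [584.72860587 117.39859303  47.        ]
sc FR [417.18147428 112.83124984  47.        ]
sc FL [417.65112648 413.90246125  21.        ]
tBL [570.52932288  -3.84600174  22.        ]
tBR [ 576.98679211 -117.76443078   22.        ]
tFR [ 361.04312387 -133.01275733   22.        ]
tFL [352.33253928 -17.80020644  22.        ]
timer [686.03278499 415.54859703  19.        ]
mach [ 907.20569422 -142.23750045    0.        ]
mach [ 662.46584468 -174.80834047    0.        ]
mach [ 290.27496969 -235.70581472    0.        ]
```

Run:
```python
from h import *
print([d for d in dir(manip) if d[0]!='_'])
r=lambda t:(np.round(t[0]*1000,1),round(t[1]*1000,1))
tp=lambda x,y:(220+(x+.5)/3.45-.5,190+(y+.5)/3.45-.5)
sp=lambda x,y:(220+(x+.5)/5.5-.5,145+(y+.5)/5.5-.5)
for a,b in(((365,157),(228,116)),((212,345),(245,252)),((90,222),(107,259)),((45,240),(92,287))): print(r(tri(sp(*a),tp(*b))))
a=cv2.imread("pics/top0.png")[225:280,245:300]; cv2.imwrite("pics/th.png",cv2.resize(a,None,fx=10,fy=10,interpolation=cv2.INTER_CUBIC))
a=cv2.imread("pics/scene0.png")[160:210,235:285]; cv2.imwrite("pics/sh.png",cv2.resize(a,None,fx=10,fy=10,interpolation=cv2.INTER_CUBIC))
```

```text
['MotionError', 'finger_overhang', 'get_state', 'hand_in']
(array([536.2, 270.8, 124.8]), np.float64(0.8))
(array([430.7, 264.5,  63. ]), np.float64(0.2))
(array([428.3, 375.5,  61.7]), np.float64(1.0))
(array([406.5, 389.3,  51. ]), np.float64(2.0))
```

View pics/th.png

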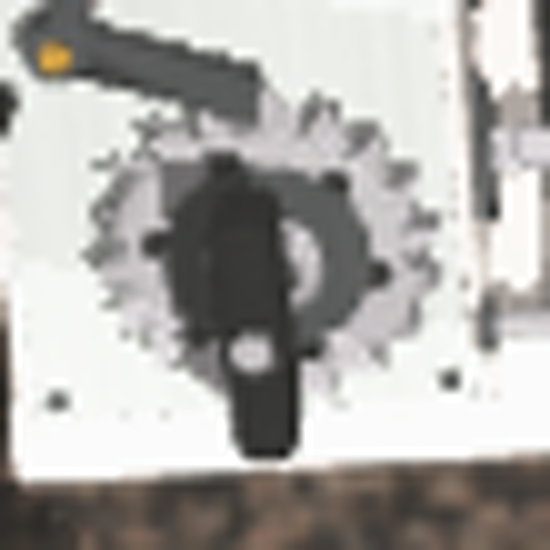

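View pics/sh.png

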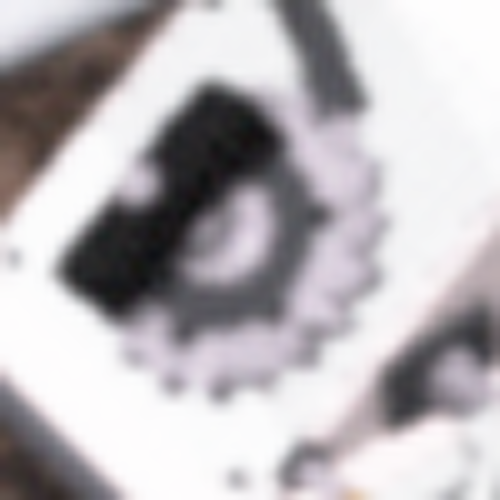

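```bash
cat >> h.py <<'E'
yaw=.03; c,s=np.cos(yaw),np.sin(yaw)
Rs=np.array([[c,-s,0],[s,c,0],[0,0,1]])
N=Rs@np.array([-.530,0,.848]); U=Rs@np.array([.848,0,.53]); L=Rs@np.array([0,1.,0])
def slope(n,px,p0,h=0):
    o,d=ray(n,px); return o+d*(((p0+h*N)-o)@N)/(d@N)
E
python3 - <<'E'
from h import *
sc=lambda x,y:(235+(x+.5)/10-.5,160+(y+.5)/10-.5)
tc=lambda x,y:(245+(x+.5)/10-.5,225+(y+.5)/10-.5)
t,e=tri(sc(138,187),tc(250,352)); print("top",t*1000,e*1000)
P=[np.array(p)/1000 for p in((536.2,270.8,124.8),(430.7,264.5,63.),(428.3,375.5,61.7),np.array([519.5,365.6,130.1])-1000*.018*N)]
print([round(float(p@N)*1000,1) for p in P], (t@N)*1000-64)
p0=np.array([.43,.268,.063]);p0=p0+N*(np.mean([p@N for p in P])-p0@N)
def sh(n,a,b,h=.064):
    A,B=slope(n,a,p0,h),slope(n,b,p0,h); d=A-B; print(n,"len",np.linalg.norm(d)*1000,"ang from upslope (left+)",np.arctan2(d@L,d@U),"mid",((A+B)/2*1000).round(1))
sh("scene",sc(205,85),sc(62,270)); sh("top",tc(275,245),tc(298,455)); sh("top",tc(217,245),tc(237,455))
print("dot scene/top on plane",slope("scene",sc(138,187),p0,.064)*1000,slope("top",tc(250,352),p0,.064)*1000)
for n in M:
  print("pivot",n,slope(n,{"scene":(261.4,155.8),"top":(250.0,230.29)}[n],p0,.018)*1000)
E
```

```text
top [440.60594552 313.64287688 134.66536909] 1.4987484548196388
[-182.5, -178.9, -180.5, -188.7] -188.20601523238733
scene len 63.72111528318347 ang from upslope (left+) 0.02905624048750393 mid [439.8 311.9 140.6]
top len 64.3717241845997 ang from upslope (left+) -0.003093641403986313 mid [439.9 303.7 140.6]
top len 64.29691128469683 ang from upslope (left+) -0.020428045619422335 mid [440.3 319.2 141.1]
dot scene/top on plane [439.0201216  308.70490135 140.09733014] [439.92721555 313.25912764 140.74938769]
pivot scene [517.27695945 360.30768629 135.7077528 ]
pivot top [518.57199808 364.78774192 136.60077619]
```

```bash
cat >> h.py <<'E'
from scipy.spatial.transform import Rotation as Ro
knob=np.array([.5462,.3465,.1695]); piv=np.array([.5195,.3656,.1301])+.018*N; hand=np.array([.448,.314,.1228])
def Rt(a=0): # tool into slope, z along L turned by a (ccw looking down)
    x=-N; z=np.cos(a)*L-np.sin(a)*U; return np.stack([x,np.cross(z,x),z],1)
Rv=np.array([[0,-1,0],[0,0,1],[-1,0,0]],float)  # down, z along +y
def goal(p,R,cur=None):
    st=manip.get_state() if cur is None else cur
    R0=np.array(st["eef_rot"]); d=R0.T@(p-np.array(st["position"]))*1000
    print("t",d.round(1).tolist(),"w",Ro.from_matrix(R0.T@R).as_rotvec().round(3).tolist(),"world",(np.asarray(p)*1000).round(1).tolist())
def show():
    st=manip.get_state(); print(round(st["time_s"],2),(np.array(st["position"])*1000).round(1),np.array(st["eef_rot"]).round(3).tolist(),"F",np.round(st["contact_force"],1),"gap",round(st["finger_gap"]*1000,1),"q",np.round(st["q"],2)); return st
E
python3 - <<'E'
from h import *
st=show(); print(Rv, np.linalg.det(Rv),np.linalg.det(Rt()))
goal(knob-.045*L+.090*N,Rt())
goal(knob-.045*L+.005*N,Rt(),dict(position=knob-.045*L+.090*N,eef_rot=Rt()))
print("pivot-knob rel",(knob-piv)@U,(knob-piv)@L,(knob-piv)@N)
E
```

```text
0.1 [250.5 572.1 247.4] [[-0.001, -0.916, 0.401], [-0.002, 0.401, 0.916], [-1.0, -0.0, -0.002]] F [ 0.6  0.9 -0.8] gap 85.2 q [-1.22  0.38  0.02  1.37 -0.01  1.39 -0.05]
[[ 0. -1.  0.]
 [ 0.  0.  1.]
 [-1.  0.  0.]] 1.0 1.0000040000000001
t [1.8, -337.5, -149.2] w [-0.431, -0.125, -0.55] world [499.9, 300.1, 245.8]
t [85.0, 0.0, 0.0] w [0.0, 0.0, 0.0] world [544.9, 301.4, 173.7]
pivot-knob rel 0.04302758092645131 -0.01989228550001231 0.0015701399209679472
```

{"name": "carry_out", "arguments": {
  "commands": [
    {"tx": -20,"ty": -30,"tz": -10,"jaw": 0},
    {"tx": -25,"ty": -80,"tz": -30,"wx": -0.05,"wy": -0.02,"wz": -0.07,"jaw": 0},
    {"tx": -25,"ty": -130,"tz": -52,"wx": -0.12,"wy": -0.04,"wz": -0.15,"jaw": 0},
    {"tx": -22,"ty": -180,"tz": -75,"wx": -0.2,"wy": -0.06,"wz": -0.26,"jaw": 0},
    {"tx": -18,"ty": -225,"tz": -97,"wx": -0.28,"wy": -0.08,"wz": -0.36,"jaw": 0},
    {"tx": -14,"ty": -270,"tz": -118,"wx": -0.36,"wy": -0.1,"wz": -0.46,"jaw": 0},
    {"tx": -8,"ty": -310,"tz": -137,"wx": -0.431,"wy": -0.125,"wz": -0.55,"jaw": 0},
    {"tx": -2,"ty": -337.5,"tz": -149.2,"wx": -0.431,"wy": -0.125,"wz": -0.55,"jaw": 0},
    {"tx": 2,"ty": -337.5,"tz": -149.2,"wx": -0.431,"wy": -0.125,"wz": -0.55,"jaw": 0},
    {"tx": 2,"ty": -337.5,"tz": -149.2,"wx": -0.431,"wy": -0.125,"wz": -0.55,"jaw": 0}
  ]
}}

```text
validation failed for argument at $.co...
```

Run:
```python
from h import *
st=show()
goal(knob-.045*L+.090*N,Rt())
goal(knob-.045*L+.005*N,Rt())
for n in M:
    im=imaging.capture(n); x0,y0,x1,y1={"scene":(200,80,400,230),"top":(200,140,400,290)}[n]
    cv2.imwrite(f"pics/{n}1.png",cv2.resize(im[y0:y1,x0:x1,::-1],None,fx=4,fy=4,interpolation=cv2.INTER_CUBIC))
```

```text
0.1 [250.5 572.1 247.4] [[-0.001, -0.916, 0.401], [-0.002, 0.401, 0.916], [-1.0, -0.0, -0.002]] F [ 0.6  0.9 -0.8] gap 85.2 q [-1.22  0.38  0.02  1.37 -0.01  1.39 -0.05]
t [1.8, -337.5, -149.2] w [-0.431, -0.125, -0.55] world [499.9, 300.1, 245.8]
t [73.9, -378.2, -129.8] w [-0.431, -0.125, -0.55] world [544.9, 301.4, 173.7]
```

View pics/top1.png

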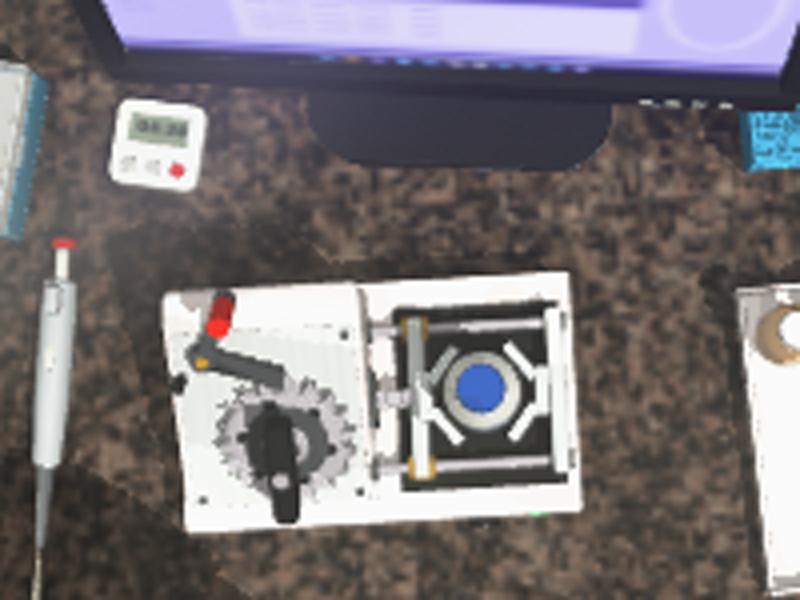

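View pics/scene1.png

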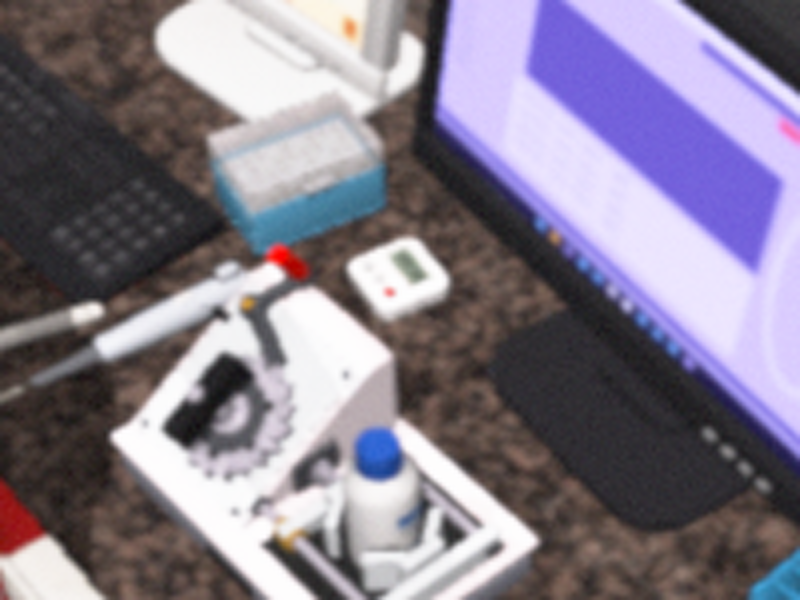

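The call was refused and nothing moved: the time is still 0.1 s and the pictures are unchanged. I'll resend it with every key in every row.

{"name": "carry_out", "arguments": {
  "commands": [
    {"tx": -20,"ty": -30,"tz": -10,"wx": 0,"wy": 0,"wz": 0,"jaw": 0},
    {"tx": -25,"ty": -80,"tz": -30,"wx": -0.05,"wy": -0.02,"wz": -0.07,"jaw": 0},
    {"tx": -25,"ty": -130,"tz": -52,"wx": -0.12,"wy": -0.04,"wz": -0.15,"jaw": 0},
    {"tx": -22,"ty": -180,"tz": -75,"wx": -0.2,"wy": -0.06,"wz": -0.26,"jaw": 0},
    {"tx": -18,"ty": -225,"tz": -97,"wx": -0.28,"wy": -0.08,"wz": -0.36,"jaw": 0},
    {"tx": -14,"ty": -270,"tz": -118,"wx": -0.36,"wy": -0.1,"wz": -0.46,"jaw": 0},
    {"tx": -8,"ty": -310,"tz": -137,"wx": -0.431,"wy": -0.125,"wz": -0.55,"jaw": 0},
    {"tx": -2,"ty": -337,"tz": -149,"wx": -0.431,"wy": -0.125,"wz": -0.55,"jaw": 0},
    {"tx": 2,"ty": -337,"tz": -149,"wx": -0.431,"wy": -0.125,"wz": -0.55,"jaw": 0},
    {"tx": 2,"ty": -337,"tz": -149,"wx": -0.431,"wy": -0.125,"wz": -0.55,"jaw": 0}
  ],
  "squeeze": 40
}}

```text
time_s: 1.45
position: [0.4992, 0.3013, 0.246]
eef_rot: [[0.53, -0.847, -0.031], [0.017, -0.025, 1.0], [-0.848, -0.53, 0.001]]
contact_force: [-0.1, 0.5, 0.1]
finger_gap: -0.0004
```

```bash
cat >> h.py <<'E'
def snap(tag,sr=(200,80,400,230),tr=(200,140,400,290),names=("scene","top")):
    for n in names:
        im=imaging.capture(n); cv2.imwrite(f"pics/{n}{tag}_full.png",im[:,:,::-1]); x0,y0,x1,y1={"scene":sr,"top":tr}[n]
        cv2.imwrite(f"pics/{n}{tag}.png",cv2.resize(im[y0:y1,x0:x1,::-1],None,fx=4,fy=4,interpolation=cv2.INTER_CUBIC))
E
python3 - <<'E'
from h import *
st=show()
goal(knob-.045*L+.005*N,Rt()); goal(knob-.02*L+.005*N,Rt()); goal(knob+.03*L+.005*N,Rt())
snap(2)
print(proj("top",st["position"]),proj("scene",st["position"]))
E
```

```text
1.45 [499.2 301.3 246. ] [[0.53, -0.847, -0.031], [0.017, -0.025, 1.0], [-0.848, -0.53, 0.001]] F [-0.1  0.5  0.1] gap -0.4 q [-1.    0.    0.18  1.95  0.53  0.85  0.5 ]
t [85.5, -0.5, -1.4] w [-0.0, 0.001, 0.0] world [544.9, 301.4, 173.7]
t [85.5, -0.5, 23.6] w [-0.0, 0.001, 0.0] world [544.2, 326.4, 173.7]
t [85.6, -0.5, 73.6] w [-0.0, 0.001, 0.0] world [542.7, 376.4, 173.7]
[268.81002555 234.89029469] [264.23978565 141.334896  ]
```

View pics/top2.png

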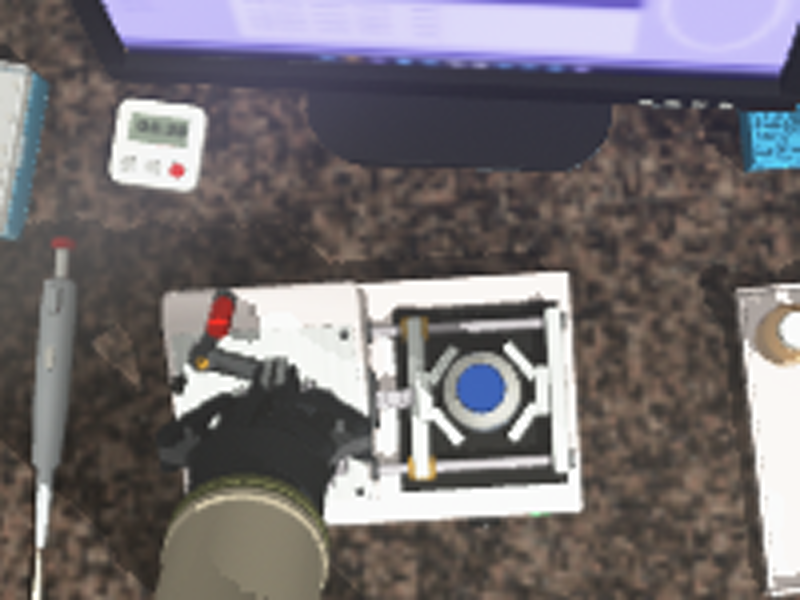

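View pics/scene2.png

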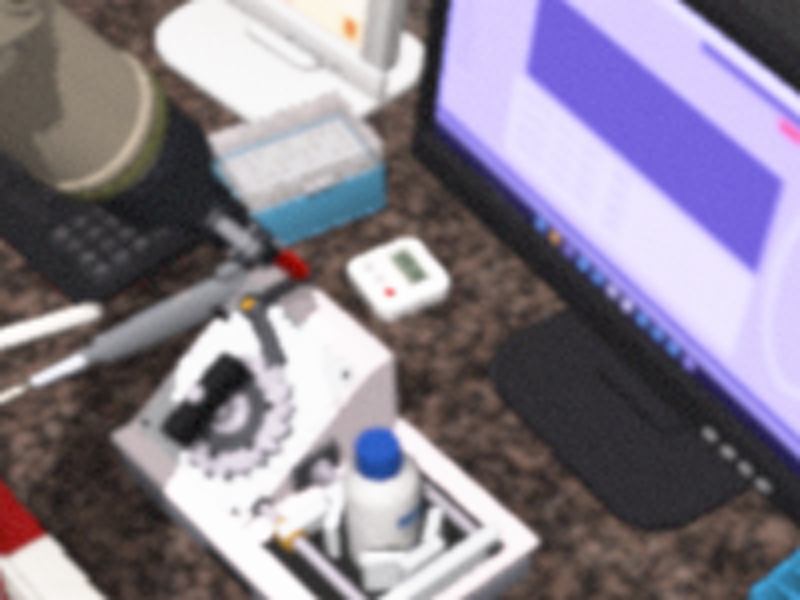

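Above the knob the fingers are closed at top-view (275,370) and clear of everything, and the knob is at (220,318). I'll descend to the right of the knob.

{"name": "carry_out", "arguments": {
  "commands": [
    {"tx": 20,"ty": 0,"tz": -1,"wx": 0,"wy": 0,"wz": 0,"jaw": 0},
    {"tx": 45,"ty": 0,"tz": -1,"wx": 0,"wy": 0,"wz": 0,"jaw": 0},
    {"tx": 65,"ty": 0,"tz": -1,"wx": 0,"wy": 0,"wz": 0,"jaw": 0},
    {"tx": 78,"ty": 0,"tz": -1,"wx": 0,"wy": 0,"wz": 0,"jaw": 0},
    {"tx": 85,"ty": 0,"tz": 0,"wx": 0,"wy": 0,"wz": 0,"jaw": 0},
    {"tx": 85,"ty": 0,"tz": 8,"wx": 0,"wy": 0,"wz": 0,"jaw": 0},
    {"tx": 85,"ty": 0,"tz": 15,"wx": 0,"wy": 0,"wz": 0,"jaw": 0},
    {"tx": 85,"ty": -1,"tz": 22,"wx": 0,"wy": 0,"wz": 0,"jaw": 0},
    {"tx": 85,"ty": -2,"tz": 28,"wx": 0,"wy": 0,"wz": 0,"jaw": 0},
    {"tx": 85,"ty": -3,"tz": 34,"wx": 0,"wy": 0,"wz": 0,"jaw": 0}
  ]
}}

```text
time_s: 2.8
position: [0.5463, 0.3368, 0.1761]
eef_rot: [[0.531, -0.847, -0.03], [0.017, -0.025, 1.0], [-0.847, -0.531, 0.001]]
contact_force: [-0.5, -0.6, 0.3]
finger_gap: 0.0001
```

Run:
```python
from h import *
st=show()
snap(3)
```

```text
2.8 [546.3 336.8 176.1] [[0.531, -0.847, -0.03], [0.017, -0.025, 1.0], [-0.847, -0.531, 0.001]] F [-0.5 -0.6  0.3] gap 0.1 q [-0.98  0.2   0.2   1.9   0.54  0.69  0.45]
```

View pics/top3.png

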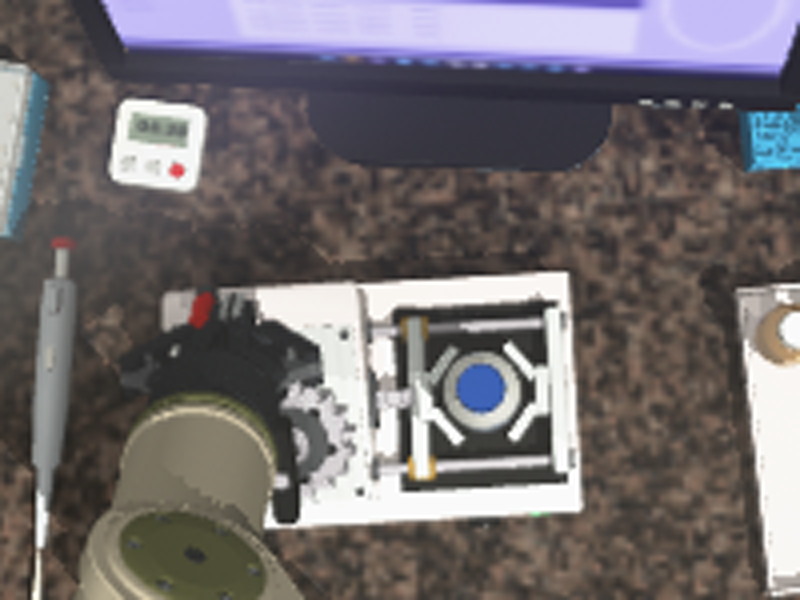

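View pics/scene3.png

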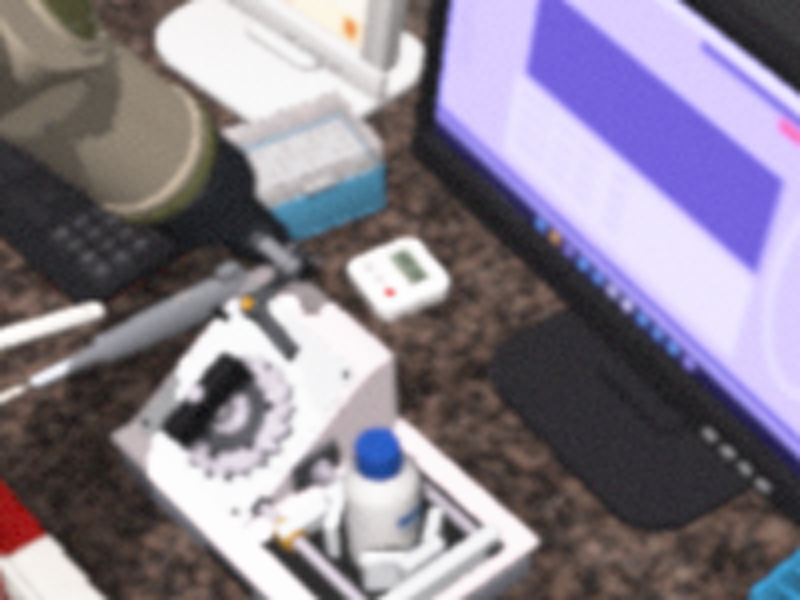

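The knob has moved left to (203,308) in the top view and the pawl tip is off the wheel. I'll carry on along the arc.

{"name": "carry_out", "arguments": {
  "commands": [
    {"tx": 0,"ty": -1,"tz": 7,"wx": 0,"wy": 0,"wz": 0,"jaw": 0},
    {"tx": 0,"ty": 0,"tz": 14,"wx": 0,"wy": 0,"wz": 0,"jaw": 0},
    {"tx": 0,"ty": 2,"tz": 21,"wx": 0,"wy": 0,"wz": 0,"jaw": 0},
    {"tx": 0,"ty": 4,"tz": 28,"wx": 0,"wy": 0,"wz": 0,"jaw": 0},
    {"tx": 0,"ty": 8,"tz": 34,"wx": 0,"wy": 0,"wz": 0,"jaw": 0},
    {"tx": 0,"ty": 12,"tz": 40,"wx": 0,"wy": 0,"wz": 0,"jaw": 0},
    {"tx": 0,"ty": 17,"tz": 45,"wx": 0,"wy": 0,"wz": 0,"jaw": 0},
    {"tx": 0,"ty": 20,"tz": 48,"wx": 0,"wy": 0,"wz": 0,"jaw": 0},
    {"tx": -2,"ty": 20,"tz": 46,"wx": 0,"wy": 0,"wz": 0,"jaw": 0},
    {"tx": -20,"ty": 20,"tz": 35,"wx": 0,"wy": 0,"wz": 0,"jaw": 0}
  ]
}}

```text
time_s: 4.15
position: [0.5174, 0.3699, 0.1814]
eef_rot: [[0.53, -0.848, -0.03], [0.015, -0.026, 1.0], [-0.848, -0.53, -0.001]]
contact_force: [0.2, -0.6, 0.5]
finger_gap: -0.0002
```

Run:
```python
from h import *
st=show()
snap(4)
goal(hand+.1*N,Rt()); goal(hand+.005*N,Rt(),dict(position=hand+.1*N,eef_rot=Rt()))
```

```text
4.15 [517.4 369.9 181.4] [[0.53, -0.848, -0.03], [0.015, -0.026, 1.0], [-0.848, -0.53, -0.001]] F [ 0.2 -0.6  0.5] gap -0.2 q [-1.05  0.2   0.18  1.89  0.56  0.75  0.36]
t [-86.4, 92.9, -53.7] w [-0.002, 0.002, 0.002] world [395.0, 312.4, 207.6]
t [95.0, -0.0, 0.0] w [0.0, 0.0, 0.0] world [445.4, 313.9, 127.0]
```

View pics/top4.png

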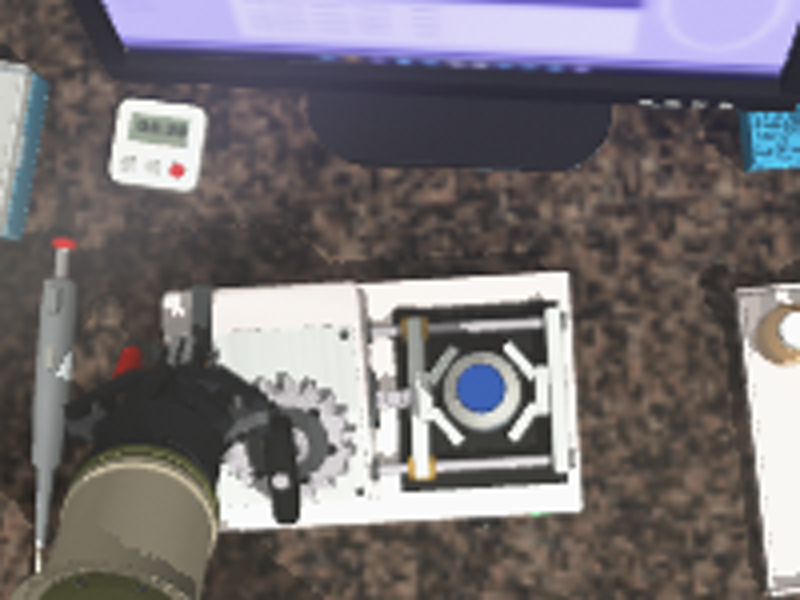

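View pics/scene4.png

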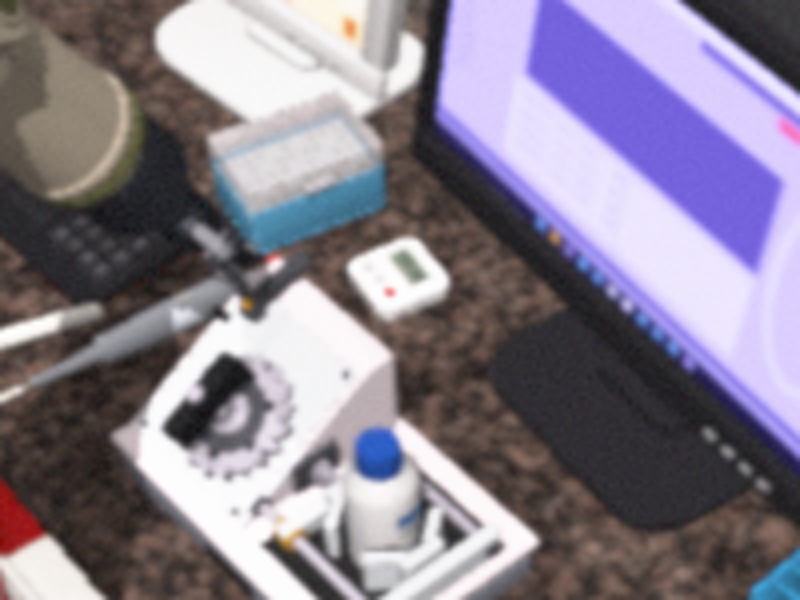

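The pawl is thrown back: the knob now shows at (128,362), left of the pivot, and the pawl arm points up the slope at (200,305). Next I'll back off and hover over the T-handle with the fingers open.

{"name": "carry_out", "arguments": {
  "commands": [
    {"tx": -25,"ty": 0,"tz": -4,"wx": 0,"wy": 0,"wz": 0,"jaw": 0},
    {"tx": -50,"ty": 10,"tz": -10,"wx": 0,"wy": 0,"wz": 0,"jaw": 0},
    {"tx": -55,"ty": 30,"tz": -20,"wx": 0,"wy": 0,"wz": 0,"jaw": 20},
    {"tx": -55,"ty": 50,"tz": -32,"wx": 0,"wy": 0,"wz": 0,"jaw": 40},
    {"tx": -52,"ty": 70,"tz": -43,"wx": 0,"wy": 0,"wz": 0,"jaw": 55},
    {"tx": -48,"ty": 85,"tz": -50,"wx": 0,"wy": 0,"wz": 0,"jaw": 55},
    {"tx": -46,"ty": 93,"tz": -54,"wx": 0,"wy": 0,"wz": 0,"jaw": 55},
    {"tx": -46,"ty": 93,"tz": -54,"wx": 0,"wy": 0,"wz": 0,"jaw": 55},
    {"tx": -46,"ty": 93,"tz": -54,"wx": 0,"wy": 0,"wz": 0,"jaw": 55},
    {"tx": -46,"ty": 93,"tz": -54,"wx": 0,"wy": 0,"wz": 0,"jaw": 55}
  ]
}}

```text
time_s: 5.5
position: [0.4165, 0.3138, 0.1723]
eef_rot: [[0.531, -0.847, -0.03], [0.017, -0.025, 1.0], [-0.847, -0.531, 0.002]]
contact_force: [-0.3, 0.5, -0.2]
finger_gap: 0.0549
```

Run:
```python
from h import *
st=show()
snap(5)
goal(hand+.005*N,Rt())
```

```text
5.5 [416.5 313.8 172.3] [[0.531, -0.847, -0.03], [0.017, -0.025, 1.0], [-0.847, -0.531, 0.002]] F [-0.3  0.5 -0.2] gap 54.9 q [-1.13 -0.02  0.12  2.15  0.67  0.79  0.17]
t [53.6, -0.7, -0.6] w [-0.001, 0.001, 0.001] world [445.4, 313.9, 127.0]
```

View pics/top5.png

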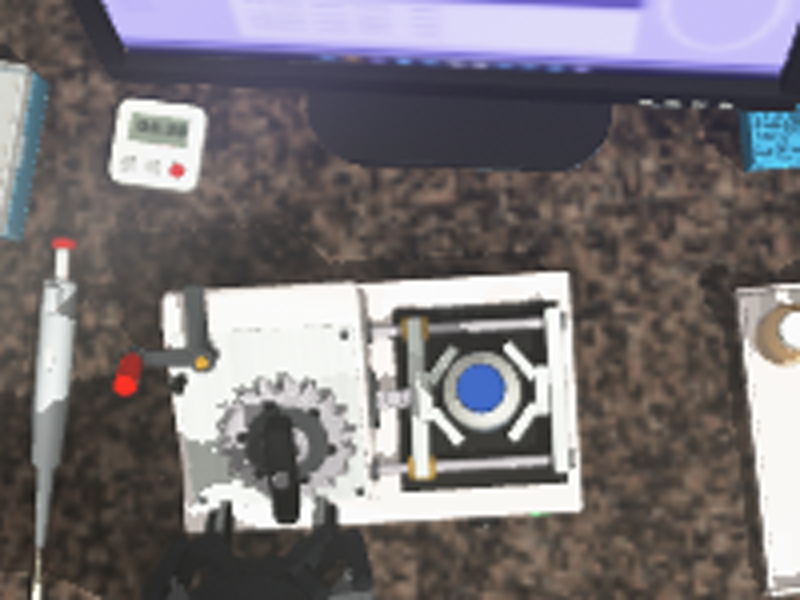

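View pics/scene5.png

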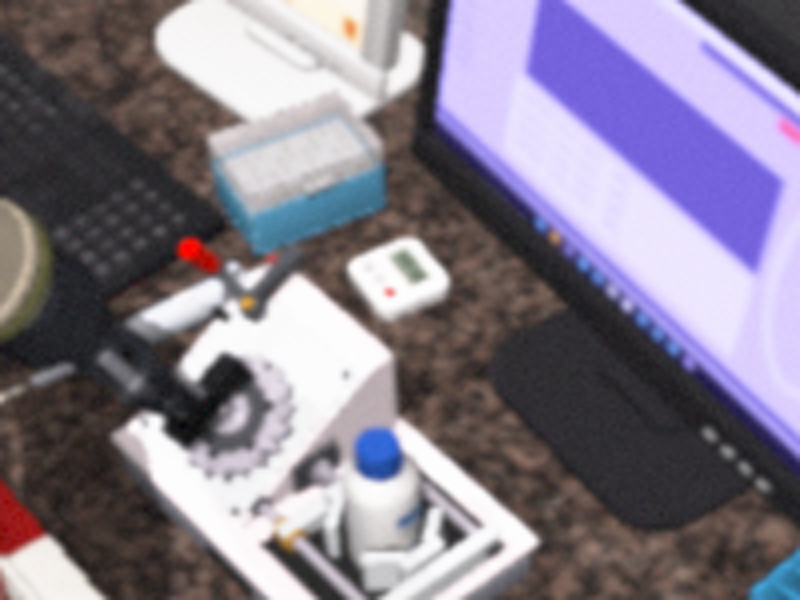

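The pawl is fully at its stop: pivot at (202,362), knob at (125,385). The fingers straddle the bar at (222,515) and (327,515). I'll descend and grip.

{"name": "carry_out", "arguments": {
  "commands": [
    {"tx": 12,"ty": 0,"tz": -1,"wx": 0,"wy": 0,"wz": 0,"jaw": 55},
    {"tx": 25,"ty": -1,"tz": -2,"wx": 0,"wy": 0,"wz": 0,"jaw": 55},
    {"tx": 38,"ty": -1,"tz": -2,"wx": 0,"wy": 0,"wz": 0,"jaw": 50},
    {"tx": 46,"ty": -1,"tz": -2,"wx": 0,"wy": 0,"wz": 0,"jaw": 40},
    {"tx": 50,"ty": -1,"tz": -2,"wx": 0,"wy": 0,"wz": 0,"jaw": 30},
    {"tx": 51,"ty": -1,"tz": -2,"wx": 0,"wy": 0,"wz": 0,"jaw": 20},
    {"tx": 51,"ty": -1,"tz": -2,"wx": 0,"wy": 0,"wz": 0,"jaw": 10},
    {"tx": 51,"ty": -1,"tz": -2,"wx": 0,"wy": 0,"wz": 0,"jaw": 5},
    {"tx": 51,"ty": -1,"tz": -2,"wx": 0,"wy": 0,"wz": 0,"jaw": 5},
    {"tx": 51,"ty": -1,"tz": -2,"wx": 0,"wy": 0,"wz": 0,"jaw": 5}
  ],
  "squeeze": 50
}}

```text
time_s: 6.85
position: [0.4439, 0.3136, 0.1296]
eef_rot: [[0.531, -0.847, -0.032], [0.019, -0.026, 0.999], [-0.847, -0.531, 0.003]]
contact_force: [2.2, 6.1, -1.4]
finger_gap: 0.017
```

Run:
```python
from h import *
st=show()
snap(6)
```

```text
6.85 [443.9 313.6 129.6] [[0.531, -0.847, -0.032], [0.019, -0.026, 0.999], [-0.847, -0.531, 0.003]] F [ 2.2  6.1 -1.4] gap 17.0 q [-1.09  0.08  0.16  2.16  0.72  0.66  0.14]
```

View pics/scene6.png

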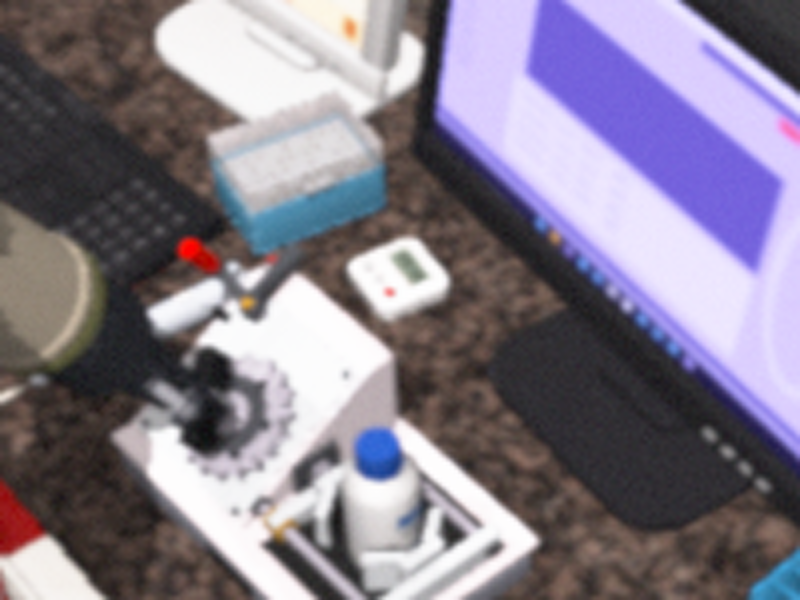

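View pics/top6.png

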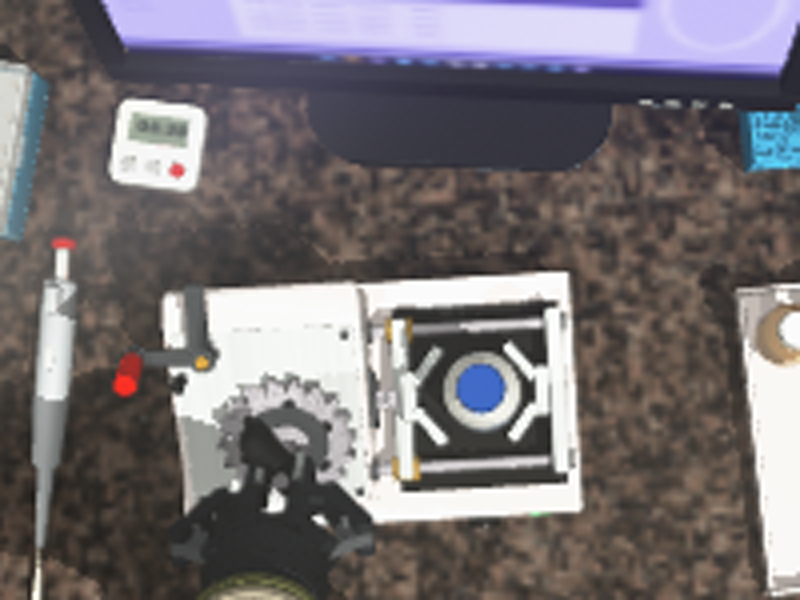

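Run:
```python
import cv2
a=cv2.imread("pics/top6_full.png")[225:290,240:320]; b=cv2.imread("pics/scene6_full.png")[155:215,220:300]
cv2.imwrite("pics/z6t.png",cv2.resize(a,None,fx=9,fy=9,interpolation=cv2.INTER_CUBIC))
cv2.imwrite("pics/z6s.png",cv2.resize(b,None,fx=9,fy=9,interpolation=cv2.INTER_CUBIC))
```

```text
(no output)
```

View pics/z6t.png

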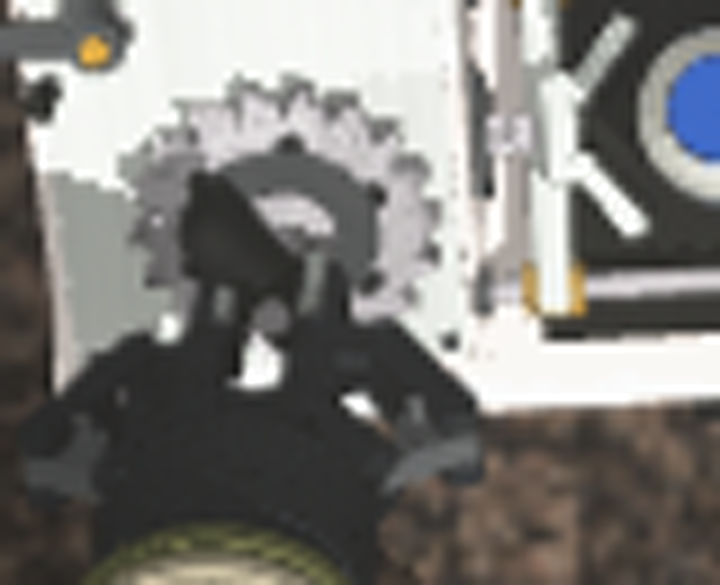

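View pics/z6s.png

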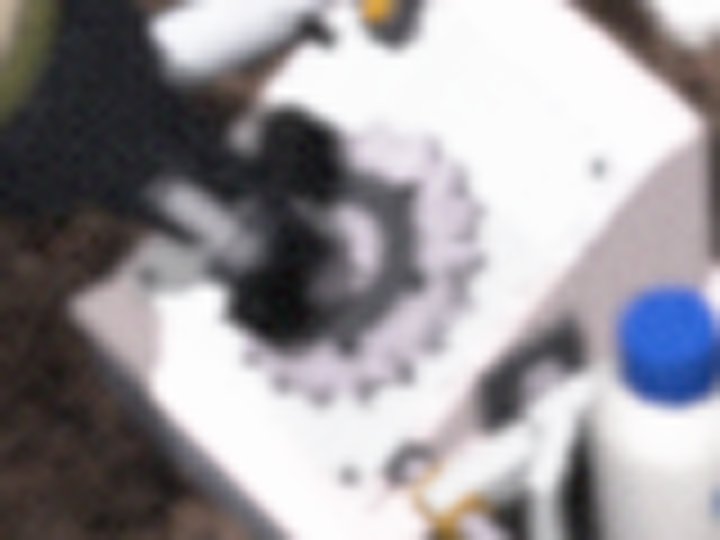

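```bash
cat >> h.py <<'E'
def jawmeas(f):
    im=cv2.imread(f)[:,:,::-1].copy()
    return [b for b in blobs(im,(12,110,90),(28,255,255),(290,215,320,265),2)]
E
python3 - <<'E'
from h import *
for k in("top0","top5_full","top6_full"): print(k,[(b[0],b[1],b[2]) for b in jawmeas(f"pics/{k}.png")])
print((plane("top",(306,256.9),.06)-plane("top",(301,256.9),.06))*1000)
E
```

```text
top0 [(np.int32(6), [306, 219, 1, 6], [306.0, 221.5]), (np.int32(7), [302, 254, 2, 6], [302.14, 256.86]), (np.int32(7), [307, 254, 2, 6], [307.86, 256.86])]
top5_full [(np.int32(5), [300, 219, 2, 5], [300.6, 221.0]), (np.int32(6), [306, 219, 1, 6], [306.0, 221.5]), (np.int32(7), [302, 254, 2, 6], [302.14, 256.86]), (np.int32(7), [307, 254, 2, 6], [307.86, 256.86])]
top6_full [(np.int32(5), [302, 220, 1, 5], [302.0, 222.0]), (np.int32(3), [297, 222, 1, 3], [297.0, 223.0]), (np.int32(3), [298, 255, 1, 3], [298.0, 256.0]), (np.int32(6), [304, 254, 1, 6], [304.0, 256.5])]
[ -0.32704139 -13.91213616   0.        ]
```

Closing the fingers has already turned the wheel about 0.6 rad in the opening direction; the jaw's brass bushes moved 4 px, about 11 mm. The pawl was already back at that point. I'll turn the hand a bit further anticlockwise and check.

{"name": "carry_out", "arguments": {
  "commands": [
    {"tx": 0,"ty": 0,"tz": 1,"wx": -0.05,"wy": 0,"wz": 0,"jaw": 5},
    {"tx": 0,"ty": 0,"tz": 1,"wx": -0.1,"wy": 0,"wz": 0,"jaw": 5},
    {"tx": 0,"ty": 0,"tz": 1,"wx": -0.15,"wy": 0,"wz": 0,"jaw": 5},
    {"tx": 0,"ty": 0,"tz": 1,"wx": -0.2,"wy": 0,"wz": 0,"jaw": 5},
    {"tx": 0,"ty": 0,"tz": 1,"wx": -0.25,"wy": 0,"wz": 0,"jaw": 5},
    {"tx": 0,"ty": 0,"tz": 1,"wx": -0.3,"wy": 0,"wz": 0,"jaw": 5},
    {"tx": 0,"ty": 0,"tz": 1,"wx": -0.35,"wy": 0,"wz": 0,"jaw": 5},
    {"tx": 0,"ty": 0,"tz": 1,"wx": -0.35,"wy": 0,"wz": 0,"jaw": 5},
    {"tx": 0,"ty": 0,"tz": 1,"wx": -0.35,"wy": 0,"wz": 0,"jaw": 5},
    {"tx": 0,"ty": 0,"tz": 1,"wx": -0.35,"wy": 0,"wz": 0,"jaw": 5}
  ]
}}

```text
time_s: 8.2
position: [0.4439, 0.3136, 0.1295]
eef_rot: [[0.531, -0.785, -0.318], [0.018, -0.365, 0.931], [-0.847, -0.5, -0.18]]
contact_force: [-4.5, 2.1, 6.6]
finger_gap: 0.017
```

Run:
```python
from h import *
st=show(); print("M",np.round(st["moment"],2))
snap(7)
print(jawmeas("pics/top7_full.png"))
a=cv2.imread("pics/top7_full.png")[215:290,240:330]; cv2.imwrite("pics/z7t.png",cv2.resize(a,None,fx=8,fy=8,interpolation=cv2.INTER_CUBIC))
```

```text
8.2 [443.9 313.6 129.5] [[0.531, -0.785, -0.318], [0.018, -0.365, 0.931], [-0.847, -0.5, -0.18]] F [-4.5  2.1  6.6] gap 17.0 q [-1.08  0.09  0.14  2.16  0.72  0.67  0.48]
M [0.3  0.55 0.27]
[(np.int32(3), [294, 221, 1, 3], [294.0, 222.0]), (np.int32(5), [300, 220, 1, 5], [300.0, 222.0]), (np.int32(5), [296, 255, 1, 5], [296.0, 257.0]), (np.int32(6), [301, 255, 2, 5], [301.5, 256.67])]
```

View pics/z7t.png

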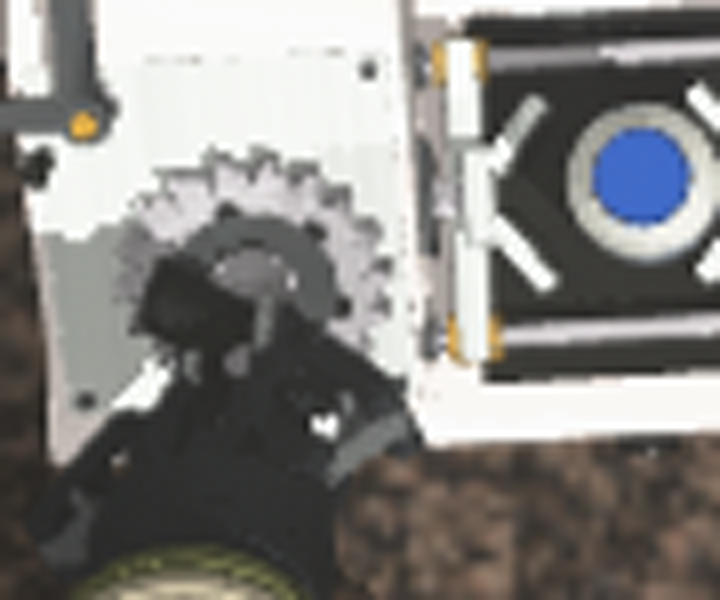

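View pics/scene7.png

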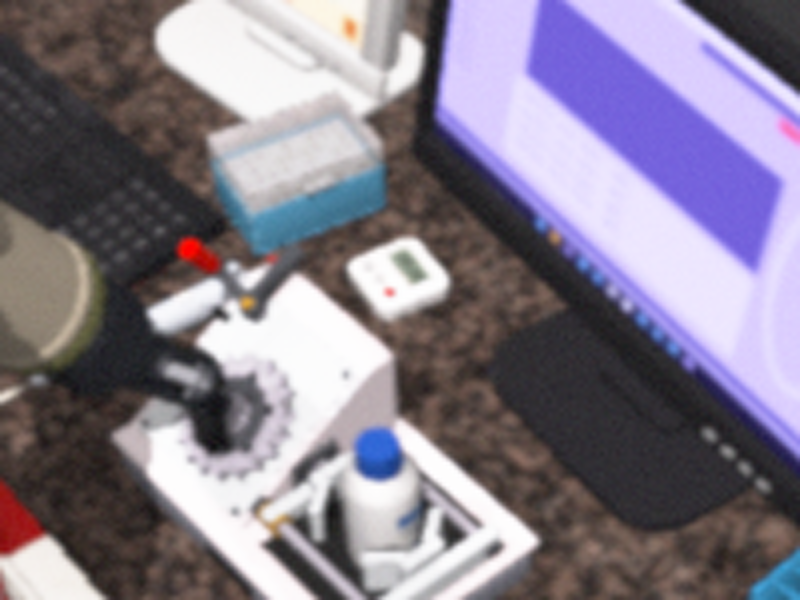

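The wheel follows the hand and the jaw is now about 16–17 mm open (bushes at 296 px, 302 px at the start). I'll turn the rest.

{"name": "carry_out", "arguments": {
  "commands": [
    {"tx": 0,"ty": 0,"tz": 0,"wx": -0.05,"wy": 0,"wz": 0,"jaw": 5},
    {"tx": 0,"ty": 0,"tz": 0,"wx": -0.1,"wy": 0,"wz": 0,"jaw": 5},
    {"tx": 0,"ty": 0,"tz": 0,"wx": -0.14,"wy": 0,"wz": 0,"jaw": 5},
    {"tx": 0,"ty": 0,"tz": 0,"wx": -0.18,"wy": 0,"wz": 0,"jaw": 5},
    {"tx": 0,"ty": 0,"tz": 0,"wx": -0.22,"wy": 0,"wz": 0,"jaw": 5},
    {"tx": 0,"ty": 0,"tz": 0,"wx": -0.25,"wy": 0,"wz": 0,"jaw": 5},
    {"tx": 0,"ty": 0,"tz": 0,"wx": -0.28,"wy": 0,"wz": 0,"jaw": 5},
    {"tx": 0,"ty": 0,"tz": 0,"wx": -0.3,"wy": 0,"wz": 0,"jaw": 5},
    {"tx": 0,"ty": 0,"tz": 0,"wx": -0.3,"wy": 0,"wz": 0,"jaw": 5},
    {"tx": 0,"ty": 0,"tz": 0,"wx": -0.3,"wy": 0,"wz": 0,"jaw": 5}
  ]
}}

```text
time_s: 9.55
position: [0.4439, 0.3136, 0.1295]
eef_rot: [[0.531, -0.656, -0.536], [0.018, -0.624, 0.781], [-0.847, -0.424, -0.32]]
contact_force: [-3.6, 0.9, 5.3]
finger_gap: 0.0166
```

Run:
```python
from h import *
st=show(); print("M",np.round(st["moment"],2), "about tool x", np.array(st["moment"])@np.array(st["eef_rot"])[:,0])
snap(8,names=("top",))
print(jawmeas("pics/top8_full.png"))
a=cv2.imread("pics/top8_full.png")[215:290,240:330]; cv2.imwrite("pics/z8t.png",cv2.resize(a,None,fx=8,fy=8,interpolation=cv2.INTER_CUBIC))
```

```text
9.55 [443.9 313.6 129.5] [[0.531, -0.656, -0.536], [0.018, -0.624, 0.781], [-0.847, -0.424, -0.32]] F [-3.6  0.9  5.3] gap 16.6 q [-1.06  0.09  0.13  2.15  0.72  0.67  0.78]
M [0.34 0.55 0.23] about tool x -0.006089219612286161
[(np.int32(3), [292, 221, 2, 3], [292.33, 222.0]), (np.int32(6), [298, 220, 1, 6], [298.0, 222.5]), (np.int32(6), [294, 254, 1, 6], [294.0, 256.5]), (np.int32(5), [299, 255, 2, 5], [299.6, 257.0])]
```

View pics/z8t.png

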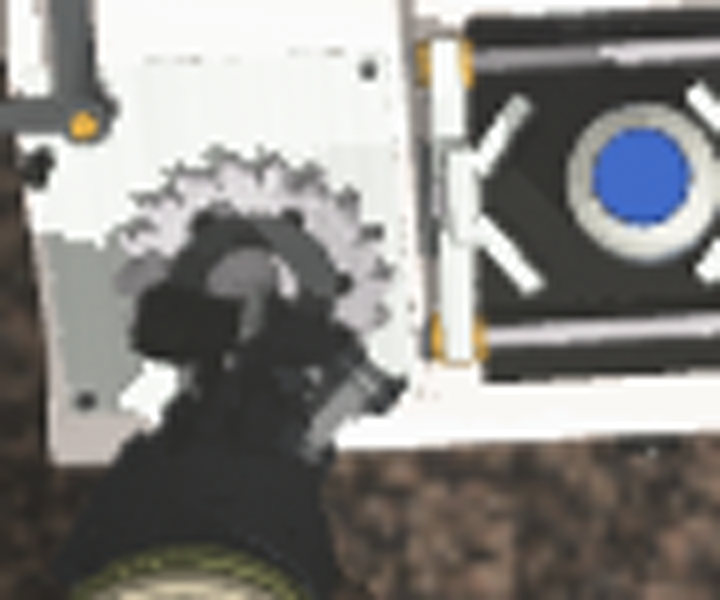

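The bushes have moved 8.1 px in all, about 22.6 mm, which is fully open. I'll give a small extra turn to the stop, then release and back off along the axis.

{"name": "carry_out", "arguments": {
  "commands": [
    {"tx": 0,"ty": 0,"tz": 0,"wx": -0.03,"wy": 0,"wz": 0,"jaw": 5},
    {"tx": 0,"ty": 0,"tz": 0,"wx": -0.06,"wy": 0,"wz": 0,"jaw": 5},
    {"tx": 0,"ty": 0,"tz": 0,"wx": -0.06,"wy": 0,"wz": 0,"jaw": 5},
    {"tx": 0,"ty": 0,"tz": 0,"wx": -0.06,"wy": 0,"wz": 0,"jaw": 30},
    {"tx": 0,"ty": 0,"tz": 0,"wx": -0.06,"wy": 0,"wz": 0,"jaw": 55},
    {"tx": 0,"ty": 0,"tz": 0,"wx": -0.06,"wy": 0,"wz": 0,"jaw": 55},
    {"tx": -10,"ty": 0,"tz": 0,"wx": -0.06,"wy": 0,"wz": 0,"jaw": 55},
    {"tx": -30,"ty": 0,"tz": 0,"wx": -0.06,"wy": 0,"wz": 0,"jaw": 55},
    {"tx": -50,"ty": 0,"tz": 0,"wx": -0.06,"wy": 0,"wz": 0,"jaw": 55},
    {"tx": -60,"ty": 0,"tz": 0,"wx": -0.06,"wy": 0,"wz": 0,"jaw": 55}
  ]
}}

```text
time_s: 10.85
position: [0.4117, 0.3127, 0.1813]
eef_rot: [[0.531, -0.622, -0.575], [0.019, -0.67, 0.742], [-0.847, -0.405, -0.344]]
contact_force: [0.1, -0.7, 0.4]
finger_gap: 0.0551
```

Run:
```python
from h import *
st=show()
snap(9)
print(jawmeas("pics/top9_full.png"))
im=cv2.imread("pics/top9_full.png")[:,:,::-1].copy(); ims=cv2.imread("pics/scene9_full.png")[:,:,::-1].copy()
b=blobs(im,(105,120,80),(125,255,255),(300,215,350,270)); bs=blobs(ims,(105,120,80),(125,255,255),(270,170,320,220)); print(b,bs)
print(tri(bs[-1][2],b[-1][2]),plane("top",b[-1][2],.157))
goal(np.array([.45,.2,.28]),Rv); goal(np.array([.497,.18,.26]),Rv); goal(np.array([.497,.18,.117]),Rv)
```

```text
10.85 [411.7 312.7 181.3] [[0.531, -0.622, -0.575], [0.019, -0.67, 0.742], [-0.847, -0.405, -0.344]] F [ 0.1 -0.7  0.4] gap 55.1 q [-1.1  -0.04  0.08  2.14  0.66  0.81  0.89]
[(np.int32(3), [292, 221, 2, 3], [292.33, 222.0]), (np.int32(6), [298, 220, 1, 6], [298.0, 222.5]), (np.int32(6), [294, 254, 1, 6], [294.0, 256.5]), (np.int32(5), [299, 255, 2, 5], [299.6, 257.0])]
[(np.int32(110), [314, 231, 12, 12], [319.74, 236.63])] [(np.int32(110), [289, 187, 11, 13], [294.16, 192.86])]
(array([0.49719146, 0.18002397, 0.15171756]), np.float64(0.0012461482327445906)) [0.49640042 0.18023838 0.157     ]
t [-65.7, 12.0, -139.7] w [0.72, -0.188, 0.541] world [450.0, 200.0, 280.0]
t [-24.1, 4.3, -174.7] w [0.72, -0.188, 0.541] world [497.0, 180.0, 260.0]
t [97.0, 62.2, -125.4] w [0.72, -0.188, 0.541] world [497.0, 180.0, 117.0]
```

View pics/top9.png

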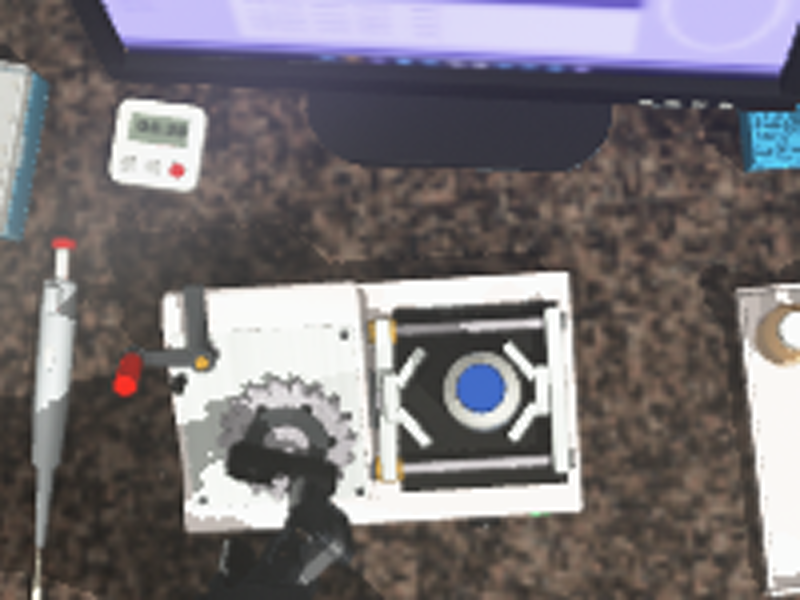

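View pics/scene9.png

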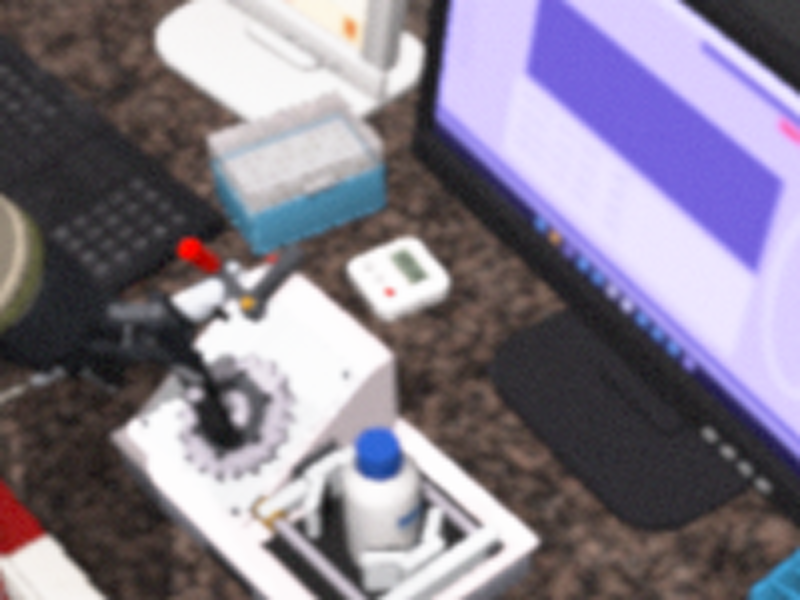

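The jaw is fully open and the pawl is still back. The bottle hasn't moved: triangulation gives (0.497, 0.180), cap centre at z 0.152. Now I'll move above the bottle, tool pointing down and fingers fully open.

{"name": "carry_out", "arguments": {
  "commands": [
    {"tx": -25,"ty": 0,"tz": -10,"wx": 0,"wy": 0,"wz": 0,"jaw": 85},
    {"tx": -45,"ty": 2,"tz": -35,"wx": 0.1,"wy": -0.03,"wz": 0.08,"jaw": 85},
    {"tx": -52,"ty": 3,"tz": -65,"wx": 0.22,"wy": -0.06,"wz": 0.17,"jaw": 85},
    {"tx": -50,"ty": 4,"tz": -95,"wx": 0.35,"wy": -0.09,"wz": 0.26,"jaw": 85},
    {"tx": -40,"ty": 6,"tz": -120,"wx": 0.47,"wy": -0.12,"wz": 0.35,"jaw": 85},
    {"tx": -30,"ty": 8,"tz": -145,"wx": 0.6,"wy": -0.155,"wz": 0.45,"jaw": 85},
    {"tx": -18,"ty": 10,"tz": -160,"wx": 0.72,"wy": -0.188,"wz": 0.541,"jaw": 85},
    {"tx": -7,"ty": 12.4,"tz": -168,"wx": 0.72,"wy": -0.188,"wz": 0.541,"jaw": 85},
    {"tx": -7,"ty": 12.4,"tz": -168,"wx": 0.72,"wy": -0.188,"wz": 0.541,"jaw": 85},
    {"tx": -7,"ty": 12.4,"tz": -168,"wx": 0.72,"wy": -0.188,"wz": 0.541,"jaw": 85}
  ]
}}

```text
time_s: 12.2
position: [0.4964, 0.1804, 0.2387]
eef_rot: [[-0.0, -1.0, -0.003], [-0.002, -0.003, 1.0], [-1.0, 0.0, -0.002]]
contact_force: [0.9, 0.3, 0.7]
finger_gap: 0.085
```

Run:
```python
from h import *
st=show()
snap(10)
goal(np.array([.497,.18,.112]),Rv)
```

```text
12.2 [496.4 180.4 238.7] [[-0.0, -1.0, -0.003], [-0.002, -0.003, 1.0], [-1.0, 0.0, -0.002]] F [0.9 0.3 0.7] gap 85.0 q [-0.8   0.18  0.45  1.67 -0.08  1.31  1.24]
t [127.2, -0.5, -0.3] w [0.003, -0.001, 0.0] world [497.0, 180.0, 112.0]
```

View pics/top10.png

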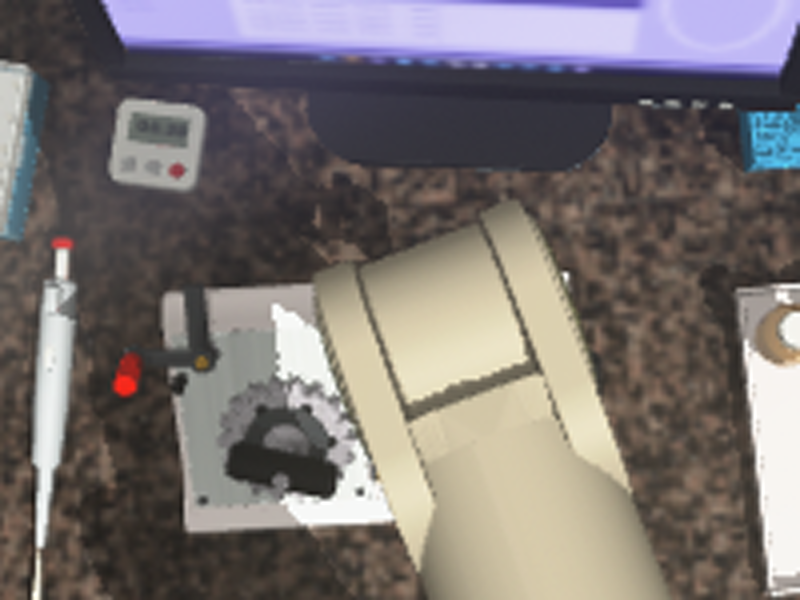

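View pics/scene10.png

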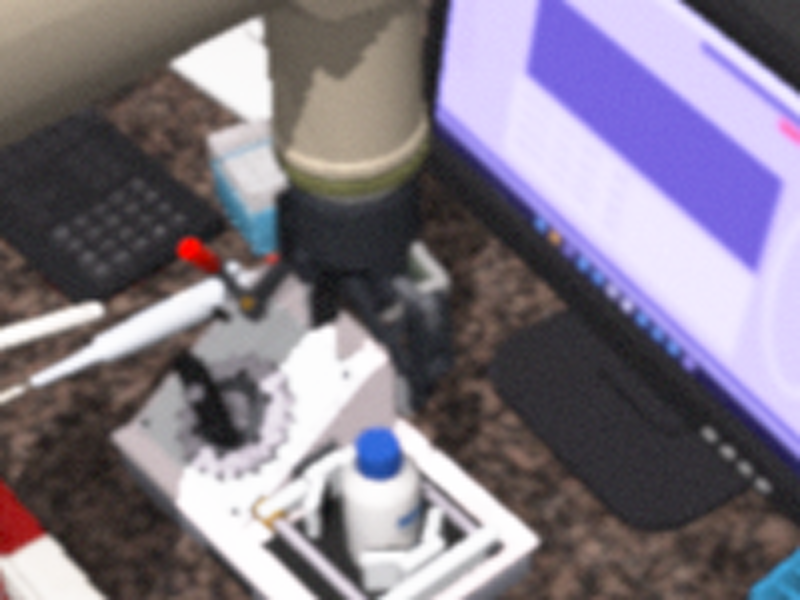

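The tool is over the bottle, pointing down, and the path below it is clear. I'll descend.

{"name": "carry_out", "arguments": {
  "commands": [
    {"tx": 20,"ty": 0,"tz": 0,"wx": 0,"wy": 0,"wz": 0,"jaw": 85},
    {"tx": 42,"ty": 0,"tz": 0,"wx": 0,"wy": 0,"wz": 0,"jaw": 85},
    {"tx": 62,"ty": 0,"tz": 0,"wx": 0,"wy": 0,"wz": 0,"jaw": 85},
    {"tx": 80,"ty": 0,"tz": 0,"wx": 0,"wy": 0,"wz": 0,"jaw": 85},
    {"tx": 96,"ty": 0,"tz": 0,"wx": 0,"wy": 0,"wz": 0,"jaw": 85},
    {"tx": 108,"ty": 0,"tz": 0,"wx": 0,"wy": 0,"wz": 0,"jaw": 85},
    {"tx": 118,"ty": -0.5,"tz": 0,"wx": 0,"wy": 0,"wz": 0,"jaw": 85},
    {"tx": 124,"ty": -0.5,"tz": 0,"wx": 0,"wy": 0,"wz": 0,"jaw": 85},
    {"tx": 127,"ty": -0.5,"tz": 0,"wx": 0,"wy": 0,"wz": 0,"jaw": 85},
    {"tx": 127,"ty": -0.5,"tz": 0,"wx": 0,"wy": 0,"wz": 0,"jaw": 85}
  ]
}}

```text
time_s: 13.55
position: [0.4978, 0.179, 0.1119]
eef_rot: [[-0.0, -1.0, 0.001], [-0.002, 0.001, 1.0], [-1.0, 0.0, -0.002]]
contact_force: [0.5, -0.5, 0.1]
finger_gap: 0.0847
```

Run:
```python
from h import *
st=show()
snap(11,names=("scene",))
```

```text
13.55 [497.8 179.  111.9] [[-0.0, -1.0, 0.001], [-0.002, 0.001, 1.0], [-1.0, 0.0, -0.002]] F [ 0.5 -0.5  0.1] gap 84.7 q [-0.77  0.31  0.44  1.83 -0.15  1.04  1.29]
```

View pics/scene11.png

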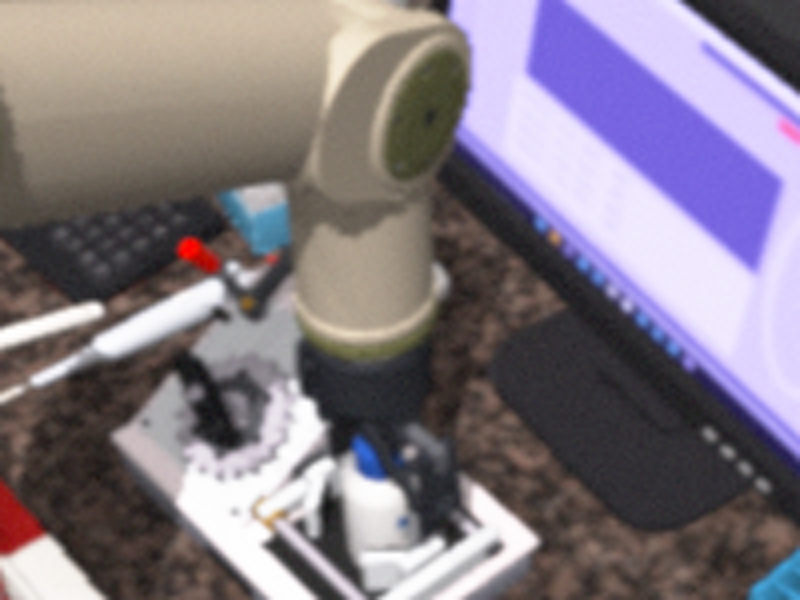

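The fingers are round the bottle's upper body with no contact, so I'll close them.

{"name": "carry_out", "arguments": {
  "commands": [
    {"tx": 0,"ty": 0,"tz": 1,"wx": 0,"wy": 0,"wz": 0,"jaw": 72},
    {"tx": 0,"ty": 0,"tz": 1,"wx": 0,"wy": 0,"wz": 0,"jaw": 65},
    {"tx": 0,"ty": 0,"tz": 1,"wx": 0,"wy": 0,"wz": 0,"jaw": 59},
    {"tx": 0,"ty": 0,"tz": 1,"wx": 0,"wy": 0,"wz": 0,"jaw": 55},
    {"tx": 0,"ty": 0,"tz": 1,"wx": 0,"wy": 0,"wz": 0,"jaw": 52},
    {"tx": 0,"ty": 0,"tz": 1,"wx": 0,"wy": 0,"wz": 0,"jaw": 48},
    {"tx": 0,"ty": 0,"tz": 1,"wx": 0,"wy": 0,"wz": 0,"jaw": 42},
    {"tx": 0,"ty": 0,"tz": 1,"wx": 0,"wy": 0,"wz": 0,"jaw": 40},
    {"tx": 0,"ty": 0,"tz": 1,"wx": 0,"wy": 0,"wz": 0,"jaw": 40},
    {"tx": 0,"ty": 0,"tz": 1,"wx": 0,"wy": 0,"wz": 0,"jaw": 40}
  ],
  "squeeze": 45
}}

```text
time_s: 14.85
position: [0.4979, 0.1804, 0.1122]
eef_rot: [[-0.0, -1.0, 0.0], [-0.001, 0.0, 1.0], [-1.0, 0.0, -0.001]]
contact_force: [-1.1, 2.5, 5.8]
finger_gap: 0.0509
```

{"name": "carry_out", "arguments": {
  "commands": [
    {"tx": -3,"ty": 0,"tz": 0,"wx": 0,"wy": 0,"wz": 0,"jaw": 40},
    {"tx": -8,"ty": 0,"tz": 0,"wx": 0,"wy": 0,"wz": 0,"jaw": 40},
    {"tx": -16,"ty": 0,"tz": 0,"wx": 0,"wy": 0,"wz": 0,"jaw": 40},
    {"tx": -24,"ty": 0,"tz": 0,"wx": 0,"wy": 0,"wz": 0,"jaw": 40},
    {"tx": -32,"ty": 0,"tz": 0,"wx": 0,"wy": 0,"wz": 0,"jaw": 40},
    {"tx": -40,"ty": 0,"tz": 0,"wx": 0,"wy": 0,"wz": 0,"jaw": 40},
    {"tx": -48,"ty": 0,"tz": 0,"wx": 0,"wy": 0,"wz": 0,"jaw": 40},
    {"tx": -55,"ty": 0,"tz": 0,"wx": 0,"wy": 0,"wz": 0,"jaw": 40},
    {"tx": -60,"ty": 0,"tz": 0,"wx": 0,"wy": 0,"wz": 0,"jaw": 40},
    {"tx": -60,"ty": 0,"tz": 0,"wx": 0,"wy": 0,"wz": 0,"jaw": 40}
  ]
}}

```text
time_s: 16.1
position: [0.498, 0.1801, 0.1723]
eef_rot: [[0.0, -1.0, 0.001], [-0.002, 0.001, 1.0], [-1.0, -0.0, -0.002]]
contact_force: [-0.3, -0.2, -1.0]
finger_gap: 0.0512
```

Run:
```python
from h import *
st=show()
snap(12,sr=(220,80,420,230),tr=(230,160,430,310))
print(jawmeas("pics/top12_full.png"))
```

```text
16.1 [498.  180.1 172.3] [[0.0, -1.0, 0.001], [-0.002, 0.001, 1.0], [-1.0, -0.0, -0.002]] F [-0.3 -0.2 -1. ] gap 51.2 q [-0.79  0.24  0.45  1.76 -0.11  1.17  1.26]
[(np.int32(6), [294, 254, 1, 6], [294.0, 256.5])]
```

View pics/scene12.png

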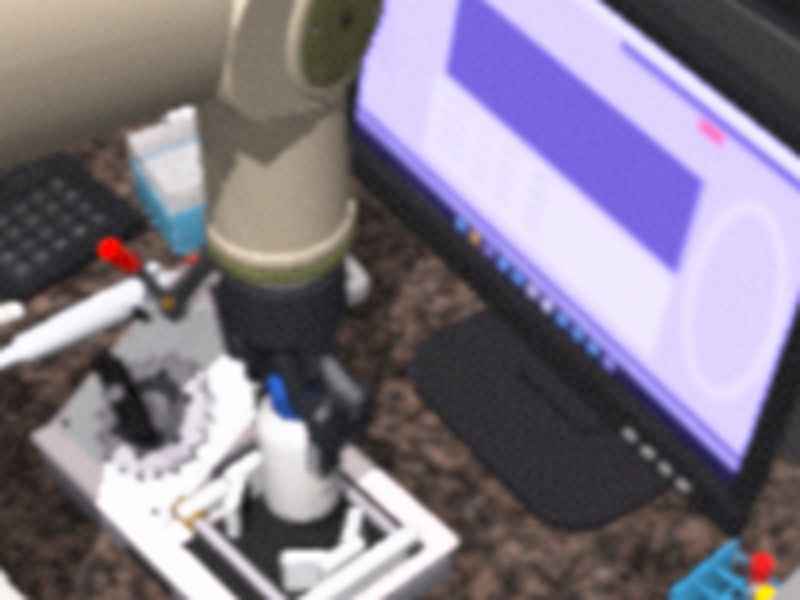

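The bottle is lifted clear and upright, and the grip is steady at a 51.2 mm gap. I'll carry it over the tray; the target is tray x = −10 mm, world (0.455, −0.069).

{"name": "carry_out", "arguments": {
  "commands": [
    {"tx": -15,"ty": 0,"tz": -3,"wx": 0,"wy": 0,"wz": 0,"jaw": 40},
    {"tx": -30,"ty": 1,"tz": -15,"wx": 0,"wy": 0,"wz": 0,"jaw": 40},
    {"tx": -35,"ty": 5,"tz": -40,"wx": 0,"wy": 0,"wz": 0,"jaw": 40},
    {"tx": -35,"ty": 11,"tz": -72,"wx": 0,"wy": 0,"wz": 0,"jaw": 40},
    {"tx": -35,"ty": 18,"tz": -106,"wx": 0,"wy": 0,"wz": 0,"jaw": 40},
    {"tx": -35,"ty": 24,"tz": -140,"wx": 0,"wy": 0,"wz": 0,"jaw": 40},
    {"tx": -35,"ty": 31,"tz": -174,"wx": 0,"wy": 0,"wz": 0,"jaw": 40},
    {"tx": -35,"ty": 37,"tz": -206,"wx": 0,"wy": 0,"wz": 0,"jaw": 40},
    {"tx": -35,"ty": 41,"tz": -232,"wx": 0,"wy": 0,"wz": 0,"jaw": 40},
    {"tx": -35,"ty": 43,"tz": -249,"wx": 0,"wy": 0,"wz": 0,"jaw": 40}
  ]
}}

```text
time_s: 17.45
position: [0.4533, -0.0721, 0.2077]
eef_rot: [[-0.0, -1.0, 0.004], [-0.001, 0.004, 1.0], [-1.0, 0.0, -0.001]]
contact_force: [0.1, 0.1, -1.3]
finger_gap: 0.051
```

Run:
```python
from h import *
st=show()
snap(13,sr=(280,180,480,330),tr=(330,170,530,320))
goal(np.array([.455,-.069,.0695]),Rv)
```

```text
17.45 [453.3 -72.1 207.7] [[-0.0, -1.0, 0.004], [-0.001, 0.004, 1.0], [-1.0, 0.0, -0.001]] F [ 0.1  0.1 -1.3] gap 51.0 q [-0.54  0.04  0.65  1.89 -0.02  1.22  1.69]
t [138.2, -1.5, 3.7] w [-0.006, -0.002, -0.0] world [455.0, -69.0, 69.5]
```

View pics/scene13.png

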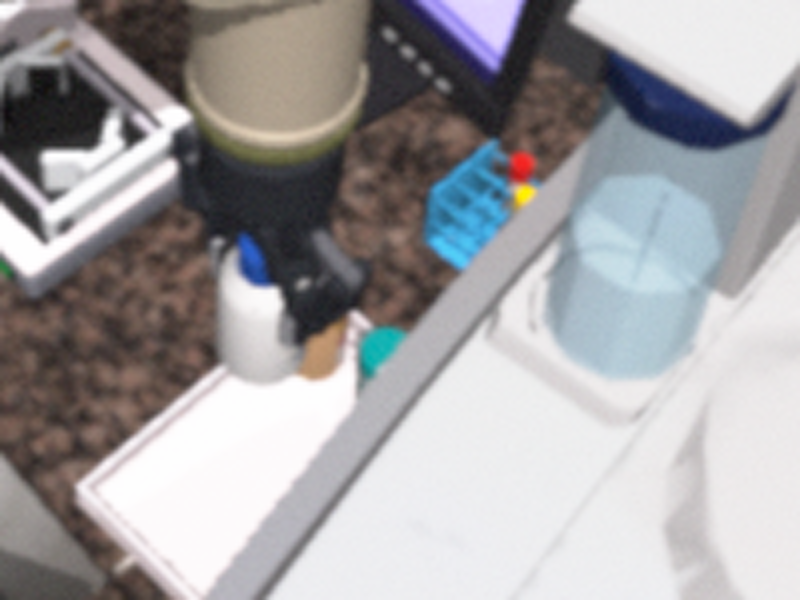

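View pics/top13.png

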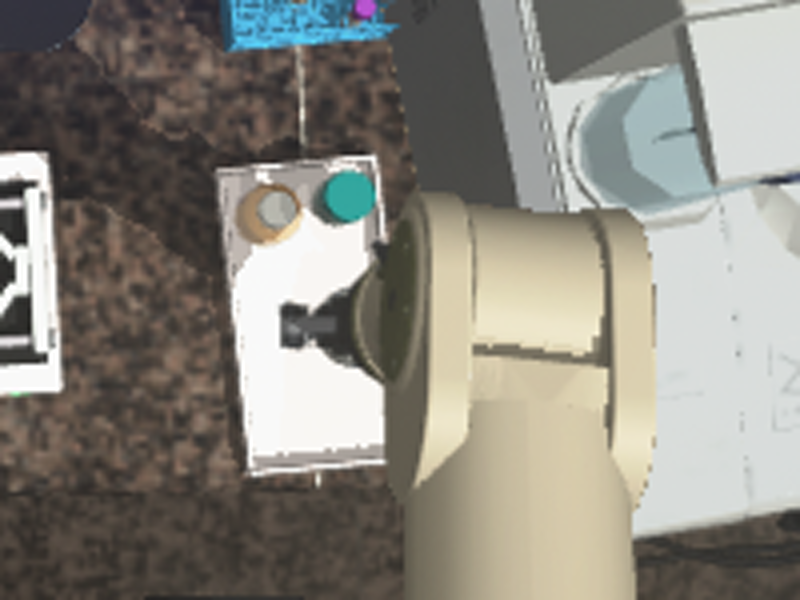

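The bottle hangs over the tray's middle, clear of the tan bottle and the vial, and the wrist sits well above the machine on the right. I'll lower it.

{"name": "carry_out", "arguments": {
  "commands": [
    {"tx": 8,"ty": 0,"tz": 0,"wx": 0,"wy": 0,"wz": 0,"jaw": 40},
    {"tx": 24,"ty": 0,"tz": 0,"wx": 0,"wy": 0,"wz": 0,"jaw": 40},
    {"tx": 42,"ty": 0,"tz": 0,"wx": 0,"wy": 0,"wz": 0,"jaw": 40},
    {"tx": 60,"ty": 0,"tz": 0,"wx": 0,"wy": 0,"wz": 0,"jaw": 40},
    {"tx": 78,"ty": 0,"tz": 0,"wx": 0,"wy": 0,"wz": 0,"jaw": 40},
    {"tx": 95,"ty": 0,"tz": 0,"wx": 0,"wy": 0,"wz": 0,"jaw": 40},
    {"tx": 109,"ty": 0,"tz": 0,"wx": 0,"wy": 0,"wz": 0,"jaw": 40},
    {"tx": 119,"ty": 0,"tz": 0,"wx": 0,"wy": 0,"wz": 0,"jaw": 40},
    {"tx": 125,"ty": 0,"tz": 0,"wx": 0,"wy": 0,"wz": 0,"jaw": 40},
    {"tx": 125,"ty": 0,"tz": 0,"wx": 0,"wy": 0,"wz": 0,"jaw": 40}
  ]
}}

```text
time_s: 18.8
position: [0.4545, -0.0691, 0.0821]
eef_rot: [[-0.001, -1.0, 0.0], [-0.002, 0.0, 1.0], [-1.0, 0.001, -0.002]]
contact_force: [0.2, -0.2, -1.5]
finger_gap: 0.0509
```

Run:
```python
from h import *
st=show()
snap(14,sr=(280,180,480,330),tr=(330,170,530,320))
goal(np.array([.455,-.069,.0695]),Rv)
```

```text
18.8 [454.5 -69.1  82.1] [[-0.001, -1.0, 0.0], [-0.002, 0.0, 1.0], [-1.0, 0.001, -0.002]] F [ 0.2 -0.2 -1.5] gap 50.9 q [-0.49  0.22  0.64  2.04 -0.16  0.94  1.8 ]
t [13.2, 0.0, 0.2] w [-0.0, -0.002, 0.0] world [455.0, -69.0, 69.5]
```

View pics/scene14.png

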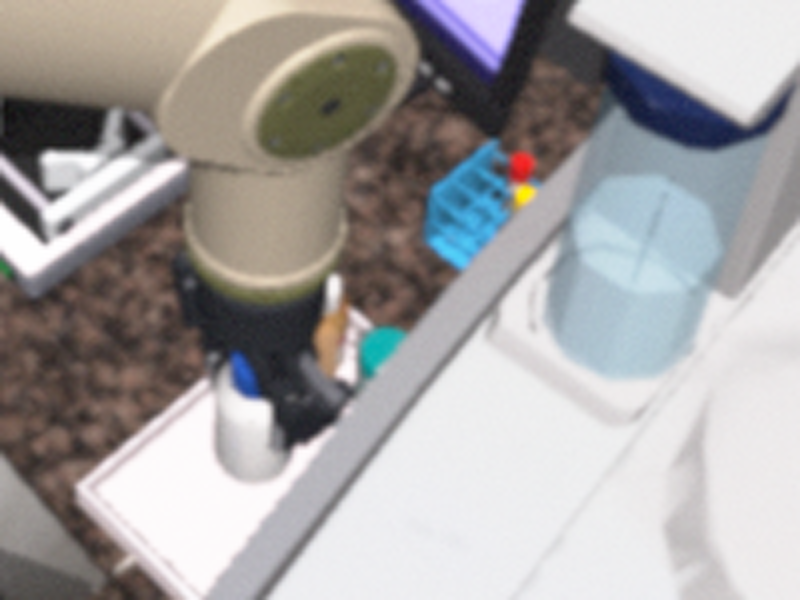

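View pics/top14.png

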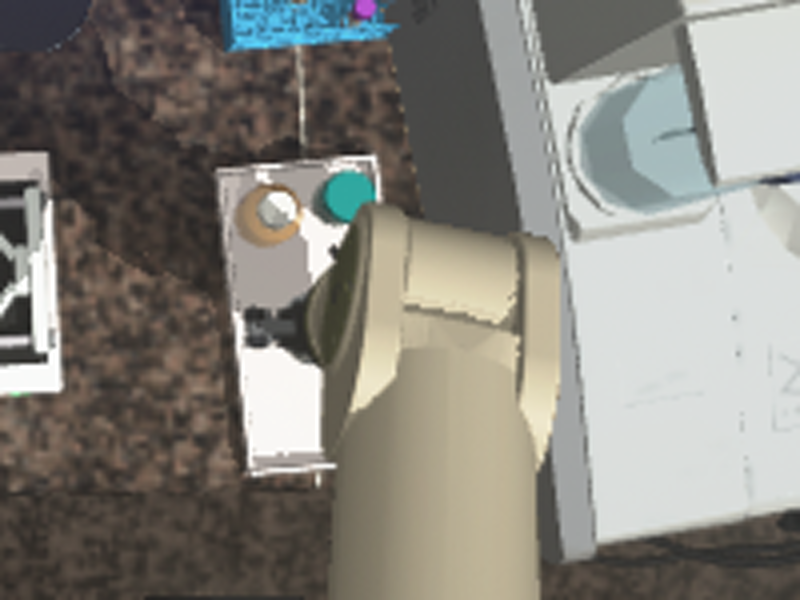

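{"name": "carry_out", "arguments": {
  "commands": [
    {"tx": 4,"ty": 0,"tz": 0,"wx": 0,"wy": 0,"wz": 0,"jaw": 40},
    {"tx": 7,"ty": 0,"tz": 0,"wx": 0,"wy": 0,"wz": 0,"jaw": 40},
    {"tx": 9,"ty": 0,"tz": 0,"wx": 0,"wy": 0,"wz": 0,"jaw": 40},
    {"tx": 10,"ty": 0,"tz": 0,"wx": 0,"wy": 0,"wz": 0,"jaw": 40},
    {"tx": 11,"ty": 0,"tz": 0,"wx": 0,"wy": 0,"wz": 0,"jaw": 40},
    {"tx": 11.5,"ty": 0,"tz": 0,"wx": 0,"wy": 0,"wz": 0,"jaw": 40},
    {"tx": 12,"ty": 0,"tz": 0,"wx": 0,"wy": 0,"wz": 0,"jaw": 40},
    {"tx": 12.5,"ty": 0,"tz": 0,"wx": 0,"wy": 0,"wz": 0,"jaw": 40},
    {"tx": 12.5,"ty": 0,"tz": 0,"wx": 0,"wy": 0,"wz": 0,"jaw": 40},
    {"tx": 12.5,"ty": 0,"tz": 0,"wx": 0,"wy": 0,"wz": 0,"jaw": 40}
  ]
}}

```text
time_s: 20.15
position: [0.4547, -0.0691, 0.0699]
eef_rot: [[-0.0, -1.0, 0.0], [-0.002, 0.0, 1.0], [-1.0, 0.0, -0.002]]
contact_force: [1.0, -0.0, -1.9]
finger_gap: 0.051
```

There's no contact yet; the force still shows only the bottle's weight. I'll go down another 2 mm in small steps.

{"name": "carry_out", "arguments": {
  "commands": [
    {"tx": 0.3,"ty": 0,"tz": 0,"wx": 0,"wy": 0,"wz": 0,"jaw": 40},
    {"tx": 0.6,"ty": 0,"tz": 0,"wx": 0,"wy": 0,"wz": 0,"jaw": 40},
    {"tx": 0.9,"ty": 0,"tz": 0,"wx": 0,"wy": 0,"wz": 0,"jaw": 40},
    {"tx": 1.2,"ty": 0,"tz": 0,"wx": 0,"wy": 0,"wz": 0,"jaw": 40},
    {"tx": 1.5,"ty": 0,"tz": 0,"wx": 0,"wy": 0,"wz": 0,"jaw": 40},
    {"tx": 1.7,"ty": 0,"tz": 0,"wx": 0,"wy": 0,"wz": 0,"jaw": 40},
    {"tx": 1.8,"ty": 0,"tz": 0,"wx": 0,"wy": 0,"wz": 0,"jaw": 40},
    {"tx": 1.8,"ty": 0,"tz": 0,"wx": 0,"wy": 0,"wz": 0,"jaw": 40},
    {"tx": 1.8,"ty": 0,"tz": 0,"wx": 0,"wy": 0,"wz": 0,"jaw": 40},
    {"tx": 1.8,"ty": 0,"tz": 0,"wx": 0,"wy": 0,"wz": 0,"jaw": 40}
  ]
}}

```text
time_s: 21.4
position: [0.4549, -0.0691, 0.0692]
eef_rot: [[-0.0, -1.0, 0.001], [-0.001, 0.001, 1.0], [-1.0, 0.0, -0.001]]
contact_force: [-7.2, 0.8, 16.1]
finger_gap: 0.0513
```

Contact is at TCP z 0.0692, exactly as predicted. I'll relieve the press, open gently and go straight up.

{"name": "carry_out", "arguments": {
  "commands": [
    {"tx": -0.6,"ty": 0,"tz": 0,"wx": 0,"wy": 0,"wz": 0,"jaw": 40},
    {"tx": -1.0,"ty": 0,"tz": 0,"wx": 0,"wy": 0,"wz": 0,"jaw": 40},
    {"tx": -1.0,"ty": 0,"tz": 0,"wx": 0,"wy": 0,"wz": 0,"jaw": 50},
    {"tx": -1.0,"ty": 0,"tz": 0,"wx": 0,"wy": 0,"wz": 0,"jaw": 53},
    {"tx": -1.0,"ty": 0,"tz": 0,"wx": 0,"wy": 0,"wz": 0,"jaw": 56},
    {"tx": -1.0,"ty": 0,"tz": 0,"wx": 0,"wy": 0,"wz": 0,"jaw": 60},
    {"tx": -1.0,"ty": 0,"tz": 0,"wx": 0,"wy": 0,"wz": 0,"jaw": 66},
    {"tx": -1.0,"ty": 0,"tz": 0,"wx": 0,"wy": 0,"wz": 0,"jaw": 74},
    {"tx": -1.0,"ty": 0,"tz": 0,"wx": 0,"wy": 0,"wz": 0,"jaw": 80},
    {"tx": -1.0,"ty": 0,"tz": 0,"wx": 0,"wy": 0,"wz": 0,"jaw": 80}
  ]
}}

```text
time_s: 22.65
position: [0.4547, -0.0691, 0.0691]
eef_rot: [[-0.001, -1.0, 0.0], [-0.002, 0.0, 1.0], [-1.0, 0.001, -0.002]]
contact_force: [0.3, -0.4, 1.4]
finger_gap: 0.08
```

Run:
```python
from h import *
st=show()
snap(15,sr=(280,180,480,330),names=("scene",))
```

```text
22.65 [454.7 -69.1  69.1] [[-0.001, -1.0, 0.0], [-0.002, 0.0, 1.0], [-1.0, 0.001, -0.002]] F [ 0.3 -0.4  1.4] gap 80.0 q [-0.48  0.24  0.63  2.05 -0.18  0.91  1.82]
```

View pics/scene15.png

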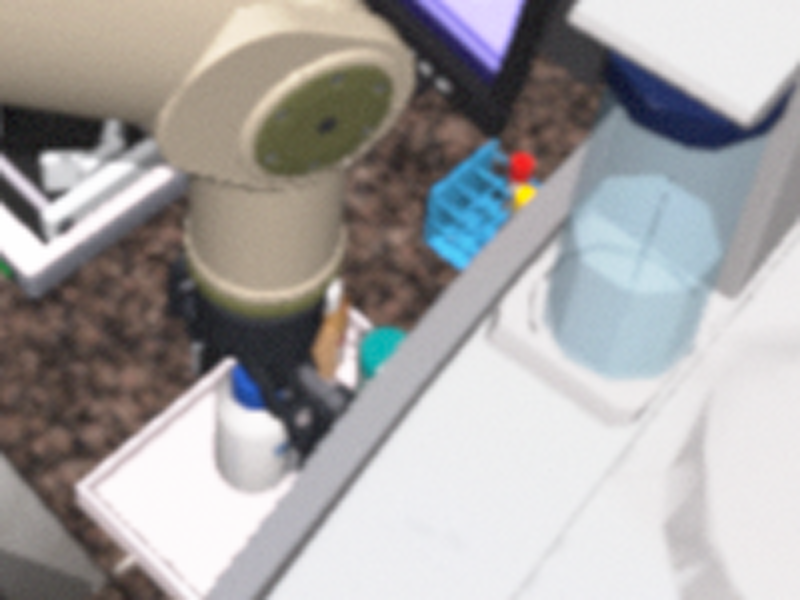

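The bottle stands upright with the fingers free of it. I'll rise straight up.

{"name": "carry_out", "arguments": {
  "commands": [
    {"tx": -8,"ty": 0,"tz": 0,"wx": 0,"wy": 0,"wz": 0,"jaw": 80},
    {"tx": -20,"ty": 0,"tz": 0,"wx": 0,"wy": 0,"wz": 0,"jaw": 80},
    {"tx": -35,"ty": 0,"tz": 0,"wx": 0,"wy": 0,"wz": 0,"jaw": 80},
    {"tx": -55,"ty": 0,"tz": 0,"wx": 0,"wy": 0,"wz": 0,"jaw": 80},
    {"tx": -78,"ty": 0,"tz": 0,"wx": 0,"wy": 0,"wz": 0,"jaw": 80},
    {"tx": -102,"ty": 0,"tz": 0,"wx": 0,"wy": 0,"wz": 0,"jaw": 80},
    {"tx": -128,"ty": 0,"tz": 0,"wx": 0,"wy": 0,"wz": 0,"jaw": 80},
    {"tx": -150,"ty": 0,"tz": 0,"wx": 0,"wy": 0,"wz": 0,"jaw": 80},
    {"tx": -165,"ty": 0,"tz": 0,"wx": 0,"wy": 0,"wz": 0,"jaw": 80},
    {"tx": -170,"ty": 0,"tz": 0,"wx": 0,"wy": 0,"wz": 0,"jaw": 80}
  ]
}}

```text
time_s: 23.95
position: [0.4551, -0.0688, 0.2402]
eef_rot: [[0.001, -1.0, 0.0], [-0.001, 0.0, 1.0], [-1.0, -0.001, -0.001]]
contact_force: [0.4, 0.6, 0.4]
finger_gap: 0.0802
```

{"name": "carry_out", "arguments": {
  "commands": [
    {"tx": 0,"ty": 0,"tz": 10,"wx": 0,"wy": 0,"wz": 0,"jaw": 80},
    {"tx": 0,"ty": 0,"tz": 30,"wx": 0,"wy": 0,"wz": 0,"jaw": 80},
    {"tx": 0,"ty": 0,"tz": 55,"wx": 0,"wy": 0,"wz": 0,"jaw": 80},
    {"tx": 0,"ty": 0,"tz": 80,"wx": 0,"wy": 0,"wz": 0,"jaw": 80},
    {"tx": 0,"ty": 0,"tz": 105,"wx": 0,"wy": 0,"wz": 0,"jaw": 80},
    {"tx": 0,"ty": 0,"tz": 125,"wx": 0,"wy": 0,"wz": 0,"jaw": 80},
    {"tx": 0,"ty": 0,"tz": 140,"wx": 0,"wy": 0,"wz": 0,"jaw": 80},
    {"tx": 0,"ty": 0,"tz": 145,"wx": 0,"wy": 0,"wz": 0,"jaw": 80},
    {"tx": 0,"ty": 0,"tz": 145,"wx": 0,"wy": 0,"wz": 0,"jaw": 80},
    {"tx": 0,"ty": 0,"tz": 145,"wx": 0,"wy": 0,"wz": 0,"jaw": 80}
  ]
}}

```text
time_s: 25.2
position: [0.4549, 0.0754, 0.2388]
eef_rot: [[-0.001, -1.0, 0.002], [-0.002, 0.002, 1.0], [-1.0, 0.001, -0.002]]
contact_force: [-0.2, -0.0, 0.4]
finger_gap: 0.0801
```

Run:
```python
from h import *
st=show()
snap(16,sr=(225,150,425,300),tr=(230,180,430,330))
im=cv2.imread("pics/top16_full.png")[:,:,::-1].copy(); ims=cv2.imread("pics/scene16_full.png")[:,:,::-1].copy()
b=blobs(im,(105,120,80),(125,255,255),(385,205,435,295)); bs=blobs(ims,(105,120,80),(125,255,255),(320,240,370,300)); print(b,bs)
p,e=tri(bs[-1][2],b[-1][2]); print(p*1000,e*1000)
c0=np.array([.4652,-.0681]);y=.067; d=p[:2]-c0; print("tray xy mm",np.array([[np.cos(y),np.sin(y)],[-np.sin(y),np.cos(y)]])@d*1000)
print("jaw",jawmeas("pics/top16_full.png"),"teal",blobs(im,(80,120,80),(95,255,255),(380,205,432,295)))
```

```text
25.2 [454.9  75.4 238.8] [[-0.001, -1.0, 0.002], [-0.002, 0.002, 1.0], [-1.0, 0.001, -0.002]] F [-0.2 -0.   0.4] gap 80.1 q [-0.72  0.02  0.49  1.83 -0.01  1.29  1.35]
[(np.int32(87), [410, 246, 10, 11], [414.06, 250.94])] [(np.int32(137), [338, 268, 13, 14], [343.88, 274.6])]
[454.14068023 -70.11483318 110.62436742] 0.6465008652623317
tray xy mm [-11.16939926  -1.2698924 ]
jaw [(np.int32(3), [292, 221, 2, 3], [292.33, 222.0]), (np.int32(6), [298, 220, 1, 6], [298.0, 222.5]), (np.int32(6), [294, 254, 1, 6], [294.0, 256.5]), (np.int32(5), [299, 255, 2, 5], [299.6, 257.0])] teal [(np.int32(124), [411, 213, 13, 12], [416.96, 218.59])]
```

View pics/scene16.png

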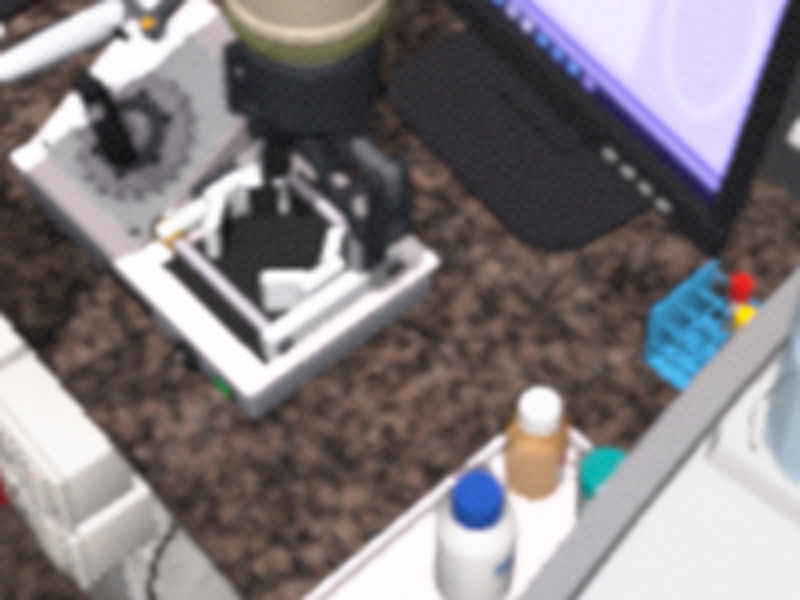

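View pics/top16.png

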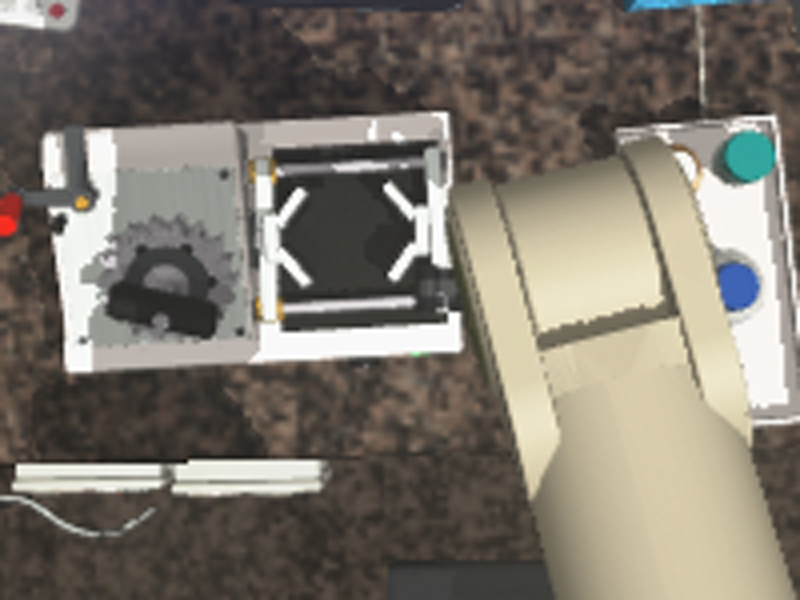

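The bottle is standing in the tray at tray (−11, −1) mm, and its cap height fits the tray floor. The jaw bushes, the pawl and the vial show unchanged, and the arm is clear. I'll hand in.

Run:
```python
from h import *
st=show(); print(np.abs(st["dq"]).max()); print(manip.hand_in())
```

```text
25.3 [454.9  75.5 238.9] [[-0.0, -1.0, 0.002], [-0.002, 0.002, 1.0], [-1.0, 0.0, -0.002]] F [-0.6  0.8  0.4] gap 80.0 q [-0.72  0.02  0.49  1.83 -0.01  1.29  1.35]
0.002463095905877613
the job is handed in; nothing more can be done
None
```

The job was handed in at 25.3 s, with the blue-capped bottle standing in the tray; the hand-in reports no verdict. I pushed the pawl lever left until it lay at its stop, gripped the T-handle and wound it anticlockwise to fully open. Then I lifted the bottle straight out and set it down on the tray floor.

**Last checks:**
- **Bottle:** it stands at about tray x = −11 mm, y = −1 mm. It looks upright by eye; I did not measure its tilt. The cap measured 110.6 mm high, about 2 mm above what I expected, within measuring error with the cap partly hidden.
- **Jaw:** about 22.6 mm open, measured from the brass bushes, and unchanged since winding.
- **Pawl:** lying at its left stop, seen in the top view.
- **Vial and tan bottle:** the vial is at the same pixel as at the start. The tan bottle still stands in the scene view, but I did not re-measure its position.
- **Robot:** clear of everything, with about 0 N on the tool.

**What went differently:**
- **First move call:** refused because of missing keys; nothing moved.
- **Handle grip:** closing the fingers turned the wheel about 0.6 rad in the opening direction. I had judged the bar aligned with the fingers and never resolved why it turned. The pawl was already back, and the rest of the turn went normally.
- **Setting down:** the bottle was briefly pressed on the tray floor with about 16 N before I eased off and released.

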